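Find the perished rubber pump foot with a pin tester

TASK

One of the three rubber levelling feet off the water pump has perished and gone soft inside. Take the blue-handled tester from its wooden stand and push its pin, gently and straight down by feel (the feet are screwed to unequal heights), into the grey patch of the feet until the tester's round steel base sits flat on the rubber for a moment, to find the foot the pin sinks into deepest; be sure to have pressed that one. Stand the tester back upright in its stand, pin in the hole, then set the soft foot down gently, upright, in the middle of the white saucer and leave the sound feet and everything else where they are.

Things in the scene. Friction and masses are not known exactly. Their poses are not given: they have to be found in the camera images.
- tester: hand-held pin tester, 0.18 kg, loose, upright in the stand. Origin at the centre of the underside of its round steel base (40 mm across, 8 mm high), z up along it. A white barrel 26 mm across runs up to 56 mm, then a blue square handle 28 x 28 mm from 56 to 106 mm, sides square to x and y. A steel pin 8 mm across sticks 10 mm out below the middle of the base
- tester_foot (a point): the tester's own origin, centre of the underside of its base. A red crossbar fixed to the pin (56 mm long along x, 20 mm above this point when the pin is out) rises along the white barrel, past black lines 5 mm apart, as the pin is pushed in
- tester_pin (a joint): how far the tester's pin is pushed back into it, in m: 0 fully out, 0.010 flush with the base. Its spring takes 0.7 N per mm. With the base flat on a rubber foot, the pin has sunk into the rubber by 0.010 minus this value: it reads about 0.004 on the perished foot (3 N on the pin) and about 0.008 on a sound one (6 N)
- stand: fixed wooden block 80 x 80 mm, 22 mm high, origin at the centre of its underside, with a square hole 19 mm wide right through its middle. The tester's base rests on its top (22 mm up), pin in the hole
- foot_a: black square rubber levelling foot, 54 x 54 mm, loose, 0.13 to 0.22 kg, origin at the centre of its underside, z up, x and y square to its sides. Its lower block is 28 mm high; the head above, as wide, is on a stiff screw, so that the top is 40 to 50 mm up, different each time and not told. The three look alike; one, not told which, is perished
- foot_b: like foot_a. All: in the middle of the flat top is a grey patch 21 mm square, flush with it, which yields under a pin (up to 12 mm) and springs back: 0.4 to 0.5 N per mm on the perished foot, 2.5 to 4.5 on a sound one. The black top around it gives about 1 mm per 15 N; more than 20 N from the tester spoils a foot
- foot_c: like foot_a and foot_b
- saucer: white ceramic saucer, 170 mm across, 18 mm high, loose, origin at the centre of its underside; flat inner floor, 5 mm above the origin, about 100 mm across
- cup: steel cup, 76 mm across, 75 mm high, loose, a bystander; origin at the centre of its underside
- spoon: wooden spoon, 220 mm long, lying flat, a bystander; origin at about its middle
- scoop: round metal scoop, 60 mm across, 85 mm long with a 100 mm handle, lying, a bystander; origin under the joint of scoop and handle
Things that resemble listed ones, but are neither listed nor needed, are in the scene too. Leave any red look-alike of the foot_c alone.

How it is judged (in metres and radians):
On the way, in this order (a step that is already met when the one before it is completed fails the run):
1. the tester's base sat flat on the middle of the perished foot, with its pin sunk in (contact force between tester and foot_b above 4.5 N and horizontal distance between tester and foot_b below 0.008 m and angle between the z axis of tester and the z axis of foot_b, either way round below 0.1 rad and value of joint tester_pin between 0.002 and 0.006 m), for 0.2 s.
2. the tester stands upright in its stand again, let go (horizontal distance between tester and stand below 0.012 m and z of tester in the frame of stand between 0.018 and 0.026 m and angle between tester's own z axis and vertical below 0.08 rad and contact force between the fingers and tester below 0.05 N), for 0.2 s.
At the end, for the whole second after the job is handed in: the perished foot rests upright (within 0.1 rad) and still in the saucer, within 25 mm of its centre; the tester stands upright in its stand (within 12 mm of its centre, base on the top, let go); the two sound feet stand upright within 20 mm of where they were (all of step 2 and horizontal distance between foot_b and saucer below 0.025 m and z of foot_b in the frame of saucer between 0.002 and 0.014 m and angle between each of foot_b, foot_a, foot_c's own z axis and vertical below 0.1 rad and contact force between foot_b and saucer above 0.3 N and linear speed of foot_b below 0.01 m/s and angle between saucer's own z axis and vertical below 0.08 rad and distance of each of foot_a, foot_c from where it was at the start of the episode below 0.02 m); the robot touches nothing.
It fails at once if a rubber foot pressed by the tester with more than 20 N (contact force between tester and foot_a above 20 N or contact force between tester and foot_c above 20 N or contact force between tester and foot_b above 20 N).
It fails at once if a sound foot lifted or shifted by more than 30 mm (distance of any of foot_a, foot_c from where it was at the start of the episode above 0.03 m).
It fails at once if the soft foot let fall onto the saucer (moving faster than 0.4 m/s over it while not held), or the saucer shoved more than 30 mm ((contact force between the fingers and foot_b below 0.05 N and linear speed of foot_b above 0.4 m/s and horizontal distance between foot_b and saucer below 0.08 m) or distance of saucer from where it was at the start of the episode above 0.03 m).
It fails at once if cup, spoon or scoop moved by more than 20 mm (distance of any of cup, spoon, scoop from where it was at the start of the episode above 0.02 m).
It fails at once if the tester dropped or knocked over (angle between tester's own z axis and vertical above 0.7 rad).
It also fails if it takes over 72 s, if anything falls off the work surface, if the arm or the gripper's body presses on something with over 40 N, if the wrist force passes 120 N, or if a joint passes its speed limit or range.

ROBOT

A 6-joint arm with a two-finger parallel gripper is mounted at the origin on the work surface. World frame = base frame: x ahead of the robot, y to its left, z up, the work surface at z = 0. Lengths are in mm, angles in rad, forces in N, time in s.
With the tool pointing down it reaches from about 350 to 800 mm from the base axis. Payload 7.3 kg.
Tool frame: the origin (TCP) lies on the mounting face of the last link; the fingertips stand 173 mm ahead of it and the grasp point (between the pads) lies 155 mm ahead of it; z points along the fingers, y is the direction in which the jaws open and shut (so a half turn about z gives the same grasp; the last joint's range is limited). The gripper opens to 85 mm and grips with 20 to 120 N. Pads are 22 mm wide; open, the fingers measure 114 mm over their backs; the gripper's body (76 mm by 85 mm) begins 54 mm behind the grasp point. The pads swing forward as they close: fully open they stand 13 mm farther back than shut.
Start: joints at [-1.389, 0.342, 1.524, -0, 1.275, -0.146], TCP at [169.049, -497.041, 404.722] pointing down, gripper open.
Joint ranges: [-2.53, 2.53], [-0.77, 2.02], [0.04, 2.7], [-1, 4.14], [0.28, 2.66], [-3.11, 3.11]. Speed limits (rad/s): [2.57, 2.57, 3.14, 3.14, 3.14, 3.14].

INTERFACE

Orientations are given as a 3x3 rotation matrix whose columns are the frame's x, y, z axes.
In Python, from cell import manip gives the robot as it stands.
- The arm moves only by the tool send_rows, never from a script. Its argument "targets" is a list of rows, each a list of 4 numbers: the shift along the world's x, y, z in cm, then the turn about the world's z in degrees. In form: [[x, y, z, yaw], ...]. A call has exactly 5 rows; each row shifts and turns the commanded pose from where the row before left it; what a row does not reach is not made up. A row lasts 1/12 s, in which the tool goes at most 41.7 mm and 7.16 degrees, less where a joint would pass 70% of its speed; a pose out of reach is approached as far as the arm can. A call is refused whole if a number of a shift passes 4.17 or a number of a turn 7.16, either way. A call with a gripper value outside its range is refused whole. "gripper" is the opening, from 0 (shut) to 1 (fully open), set as the call begins (left out, the last holds). The fingers move at their own pace and stop on an object; the grip force is fixed at half the most. Time passes only in rows, so rows that do not move let the fingers close, or fill a call up. It gives the time, the measured TCP pose, the force and the opening at its end, in the units of the state.
- manip.sense(): the state, without advancing time (a new reading comes with each control period).
- manip.get_image(name): name is "scene" or "top" or "wrist"; returns the picture (420x560x3 uint8, blue, green, red); there is no depth.
- manip.camera_params(name): a dict with "fov_y" (degrees; the focal length in pixels is half the picture's height over the tangent of half this angle, whatever the lens; pixels are square), "cx", "cy" (the principal point, pixels), "R" (3x3) and "t" (3): a world point X has camera coordinates R X + t; the wrist camera has in their place "T_tool_cam" (4x4, takes a point from camera to tool coordinates, whose origin is the TCP and whose axes are the flange's). Camera axes: x right, y down, z forward; pixel columns grow to the right and rows downward; lengths in mm; the calibration is good to about 2 mm. A picture is of the moment at which its call begins: read the wrist's pose just before it. camera_params takes no time and is no camera call.
- manip.finish_job(): hands the job in, once; it reports no verdict.
Trained networks look in the newest picture that a camera, given by its name, has taken for a name from the list of things; names that differ only in an ending like _2 or _b are one class to them, and where a whole thing is asked for, a point or a joint stands for the part that bears it (a point fixed in the world has none). Each returns a list of dicts, best first, with "conf" (0 to 1); they miss things now and then, are a little off and sometimes report something else, mostly with a low value. They report only what shows in the picture. A call takes as long as a camera call. They do not tell look-alikes from the thing itself.
- manip.search_frame(camera, label): "centre" ([x, y, z] in mm, in the coordinates of the camera as it stood for that picture, good to about 4 mm: the middle of the surface that is visible of it).
The state is a dict: "time_s": time; "joint_positions": joint angles; "qvel": joint speeds; "joint_torque": joint torques, N m; "ee_pos": TCP position; "ee_rot": TCP orientation; "force": force on the tool from outside, world axes, zero at the start; "wrist_torque": the same for the moment, N m; "finger_gap": finger opening in mm.
Only numpy, scipy, OpenCV 4.12 (cv2) and the standard library are available. Lean on these libraries where they do the work, as an engineer would, in place of code of your own. Each camera call takes 0.05 s, during which the arm holds its last target.

## Working session

There is one attempt and no reset: what is moved stays moved. The work goes in short steps, Python scripts to look and compute and a tool call to move; the robot and the scene stay as the last step left them, time stands still between calls to the robot, and variables do not carry over. Pictures are saved under pics/ and viewed, and the job is handed in when it is done.

Besides the shell and the picture viewer there is one more tool, called after "Emit:" by a JSON object that holds its "name" and its "arguments", one argument or row to a line. send_rows: Moves the arm, as the interface text tells. Its arguments: {"type":"object","properties":{"targets":{"type":"array","items":{"type":"array","items":{"type":"number"}}},"gripper":{"type":"number"}},"required":["targets"]}

```bash
mkdir -p pics; ls; cat > h.py <<'E'
import numpy as np, cv2
from cell import manip
def K(p): 
    f=210/np.tan(np.radians(p["fov_y"])/2); return f,p["cx"],p["cy"]
def pose(name,st=None):
    p=manip.camera_params(name)
    if "R" in p:
        R=np.array(p["R"]);t=np.array(p["t"]); return R.T,-R.T@t
    st=st or manip.sense()
    T=np.array(p["T_tool_cam"]);Rw=np.array(st["ee_rot"]);
    return Rw@T[:3,:3],Rw@T[:3,3]+np.array(st["ee_pos"])
def ray(name,u,v,z,st=None):
    p=manip.camera_params(name);f,cx,cy=K(p);R,c=pose(name,st)
    d=R@np.array([(u-cx)/f,(v-cy)/f,1.]);return c+d*(z-c[2])/d[2]
def proj(name,X,st=None):
    p=manip.camera_params(name);f,cx,cy=K(p);R,c=pose(name,st)
    q=R.T@(np.array(X,float)-c);return np.array([cx+f*q[0]/q[2],cy+f*q[1]/q[2]])
E
python3 - <<'E'
from h import *
np.set_printoptions(precision=1,suppress=True)
for n in ("scene","top","wrist"):
    im=manip.get_image(n);cv2.imwrite(f"pics/{n}0.png",im)
    print(n,{k:np.round(v,3).tolist() for k,v in manip.camera_params(n).items()})
for n in ("top","scene"):
    for l in ("tester","stand","foot_a","saucer","cup","spoon","scoop"):
        R,c=pose(n)
        for d in manip.search_frame(n,l): print(n,l,round(d["conf"],2),R@np.array(d["centre"])+c)
s=manip.sense();print(s)
E
```

```text
pics
scene {'fov_y': 51.022, 'cx': 271.86, 'cy': 207.175, 'R': [[0.839, 0.544, -0.022], [0.291, -0.482, -0.826], [-0.46, 0.687, -0.563]], 't': [-499.938, -150.28, 1300.904]}
top {'fov_y': 48.203, 'cx': 281.773, 'cy': 195.074, 'R': [[0.019, -0.999, -0.028], [-0.987, -0.015, -0.158], [0.158, 0.031, -0.987]], 't': [1.735, 627.649, 948.364]}
wrist {'fov_y': 67.615, 'cx': 280.875, 'cy': 208.119, 'T_tool_cam': [[0.0, -0.961, -0.278, 70.849], [1.0, 0.0, -0.001, 0.757], [0.001, -0.278, 0.961, 30.659], [0.0, 0.0, 0.0, 1.0]]}
top tester 0.76 [463.1 299.2 101.6]
top stand 0.94 [461.4 300.3  23. ]
top foot_a 0.95 [552.4  -1.4  41. ]
top foot_a 0.85 [443.9 106.1  38.8]
top foot_a 0.81 [ 506.7 -112.    42.2]
top foot_a 0.76 [558.4 121.5  48.5]
top foot_a 0.66 [618.7 220.5  37.2]
top saucer 0.76 [ 528.3 -325.4    4.1]
top cup 0.66 [752.8 200.5  35.4]
top spoon 0.57 [749.4   7.5  12.5]
top scoop 0.9 [ 712.2 -229.8   51.7]
top scoop 0.54 [753.5 202.1  33.1]
scene tester 0.97 [472.6 298.7  82.3]
scene stand 0.71 [482.1 288.3  19. ]
scene foot_a 0.95 [ 518.5 -125.1   33.7]
scene foot_a 0.83 [455.3  97.3  36.2]
scene foot_a 0.8 [623.9 204.3  29.9]
scene foot_a 0.69 [562.9 -16.7  34.8]
scene foot_a 0.58 [562.2 105.   37. ]
scene saucer 0.87 [ 517.4 -326.1    8. ]
scene cup 0.64 [744.4 175.5  49.5]
scene spoon 0.57 [ 516.6 -322.7    7.5]
scene spoon 0.53 [ 518.8 -128.6   29.5]
scene scoop 0.56 [ 727.8 -249.2   42.6]
{'time_s': 0.85, 'joint_positions': array([-1.4,  0.3,  1.5,  0. ,  1.3, -0.1]), 'qvel': array([-0., -0., -0.,  0.,  0., -0.]), 'joint_torque': array([ -0. , -43.4, -24.6,  -0. ,   0. ,  -0. ]), 'ee_pos': array([ 169.1, -497. ,  404.7]), 'ee_rot': array([[ 0.9,  0.3,  0. ],
       [ 0.3, -0.9, -0. ],
       [-0. ,  0. , -1. ]]), 'force': array([-0.9, -1. ,  0.7]), 'wrist_torque': array([ 0., -0., -0.]), 'finger_gap': 85.34250015433467}
```

```bash
python3 - <<'E'
import cv2
for n in("scene","top"):
    im=cv2.imread(f"pics/{n}0.png");cv2.imwrite(f"pics/{n}0b.png",cv2.resize(im,(800,600),interpolation=cv2.INTER_CUBIC))
E
```

```text
(no output)
```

View pics/scene0b.png

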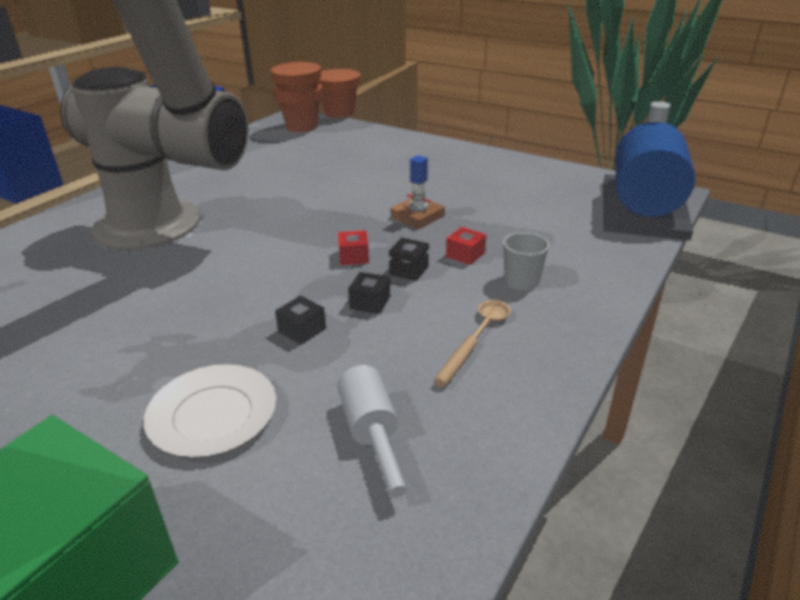

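View pics/top0b.png

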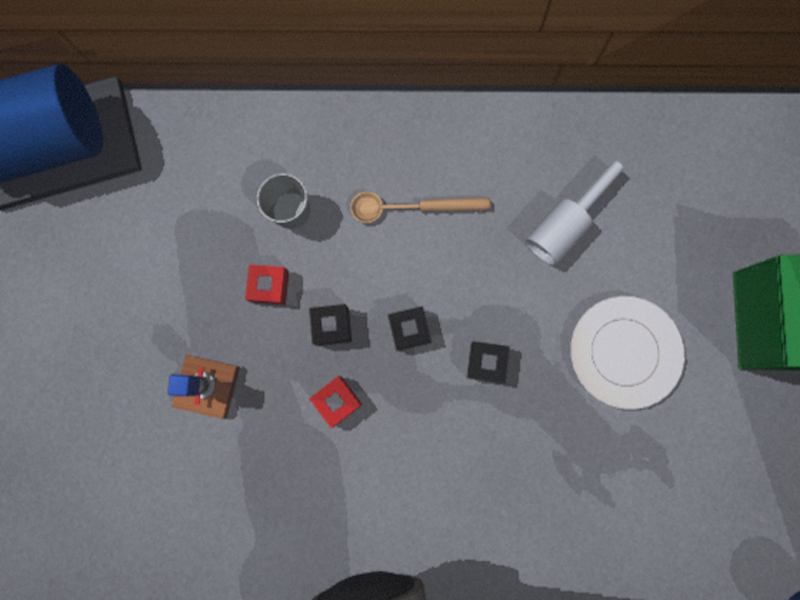

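Top view (800×600 scaling): black feet at (330,325), (410,328) and (489,363). Red look-alikes, to be left alone, are at (266,284) and (335,401). The tester is in its stand at (190,386) and the saucer at (627,352). I'll hover over the row of feet and look with the wrist camera on the way to the tester.

Emit:
{"name": "send_rows", "arguments": {
  "targets": [
    [4, 2.5, 0, 0],
    [4, 2.5, 0, 0],
    [4, 3, 0, 0],
    [4, 3.5, 0, 0],
    [3.5, 4, 0, 0]
  ],
  "gripper": 1
}}

```text
time_s: 1.27
ee_pos: [333.3, -368.1, 404.7]
ee_rot: [[0.947, 0.322, 0.001], [0.322, -0.947, -0.001], [0.0, 0.001, -1.0]]
force: [0.0, 0.3, -0.0]
finger_gap: 85.3
```

Emit:
{"name": "send_rows", "arguments": {
  "targets": [
    [2, 4.1, 0, 0],
    [2, 4.1, 0, 0],
    [1.5, 4.1, 0, 0],
    [1, 4.1, 0, 0],
    [1, 4.1, 0, 0]
  ]
}}

```text
time_s: 1.68
ee_pos: [402.7, -172.1, 404.8]
ee_rot: [[0.947, 0.322, 0.0], [0.322, -0.947, -0.0], [0.0, 0.0, -1.0]]
force: [1.5, -0.9, 0.1]
finger_gap: 85.8
```

Emit:
{"name": "send_rows", "arguments": {
  "targets": [
    [0.5, 4.1, 0, 0],
    [0.5, 4.1, 0, 0],
    [0, 4.1, 0, 0],
    [0, 0, 0, 0],
    [0, 0, 0, 0]
  ]
}}

```text
time_s: 2.1
ee_pos: [412.4, -49.1, 405.0]
ee_rot: [[0.945, 0.327, 0.001], [0.327, -0.945, -0.0], [0.0, 0.001, -1.0]]
force: [-0.2, -1.3, -0.6]
finger_gap: 85.7
```

```bash
python3 - <<'E'
from h import *
np.set_printoptions(precision=2,suppress=True)
s=manip.sense();im=manip.get_image("wrist");cv2.imwrite("pics/w1.png",im)
np.savez("w1.npz",p=s["ee_pos"],R=s["ee_rot"])
print(s["time_s"],s["ee_pos"],s["ee_rot"],s["force"])
R,c=pose("wrist",s)
for d in manip.search_frame("wrist","foot_a"): print(round(d["conf"],2),R@np.array(d["centre"])+c)
t=cv2.imread("pics/top0.png");cv2.imwrite("pics/topcrop.png",cv2.resize(t[170:310,100:370],None,fx=2.9,fy=2.9,interpolation=cv2.INTER_CUBIC))
E
```

```text
2.1 [412.37 -49.08 405.  ] [[ 0.95  0.33  0.  ]
 [ 0.33 -0.95 -0.  ]
 [ 0.    0.   -1.  ]] [-0.2  -1.31 -0.61]
0.96 [ 508.99 -107.26   43.33]
0.85 [534.71 105.96  31.61]
0.6 [553.54   3.17  42.77]
0.58 [448.94 108.78  40.3 ]
```

View pics/w1.png

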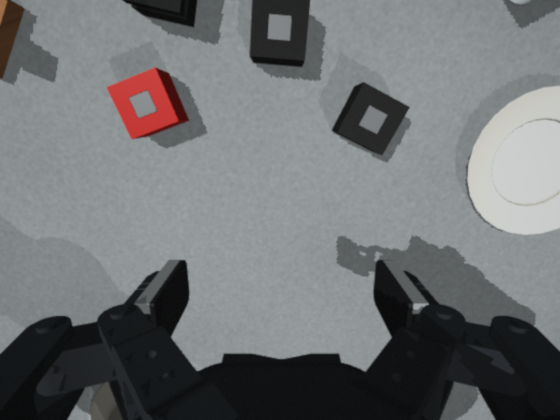

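View pics/topcrop.png

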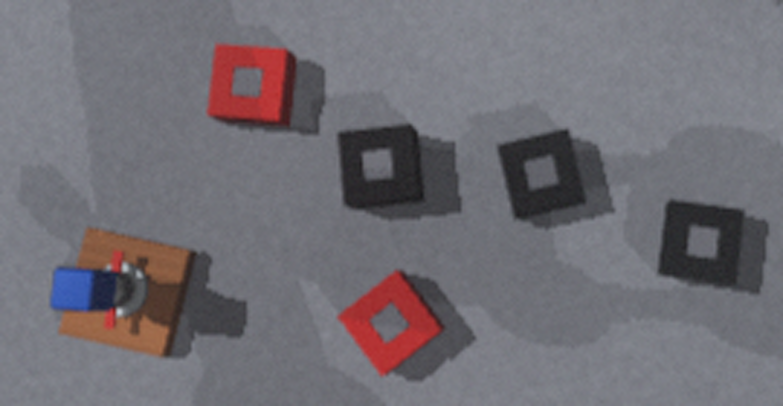

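Emit:
{"name": "send_rows", "arguments": {
  "targets": [
    [0, 4.1, 0, -5],
    [0, 4.1, 0, -5],
    [0, 4.1, 0, -5],
    [0, 0, 0, 0],
    [0, 0, 0, 0]
  ]
}}

```text
time_s: 2.62
ee_pos: [412.8, 70.2, 404.6]
ee_rot: [[0.997, 0.072, -0.0], [0.072, -0.997, -0.0], [-0.0, 0.0, -1.0]]
force: [0.4, -0.4, 0.3]
finger_gap: 85.4
```

```bash
cat >> h.py <<'E'
def snap(n):
    s=manip.sense();im=manip.get_image("wrist");cv2.imwrite(f"pics/{n}.png",im)
    np.savez(f"{n}.npz",ee_pos=s["ee_pos"],ee_rot=s["ee_rot"])
    print(s["time_s"],s["ee_pos"],s["ee_rot"][:,0],s["force"]);return s,im
E
python3 - <<'E'
from h import *
snap("w2")
E
```

```text
2.6167 [412.82197     70.1500666  404.64899396] [ 9.97376982e-01  7.23820077e-02 -3.44132545e-05] [ 0.44770397 -0.43348477  0.28712397]
```

View pics/w2.png

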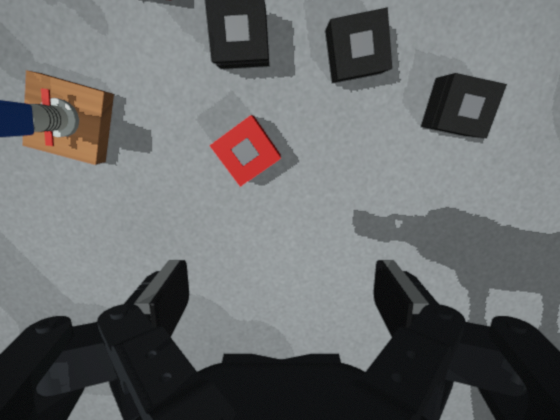

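Emit:
{"name": "send_rows", "arguments": {
  "targets": [
    [0.5, 4.1, 0, 0],
    [0.5, 4.1, 0, 0],
    [0.5, 4.1, 0, 0],
    [0.5, 4.1, 0, 0],
    [0, 4.1, 0, 0]
  ]
}}

```text
time_s: 3.08
ee_pos: [434.6, 274.3, 404.6]
ee_rot: [[0.998, 0.066, 0.001], [0.066, -0.998, -0.001], [0.001, 0.001, -1.0]]
force: [0.8, -0.6, 0.3]
finger_gap: 85.4
```

Emit:
{"name": "send_rows", "arguments": {
  "targets": [
    [0, 4, 0, 0],
    [0, 3, 0, 0],
    [0, 0, 0, 0],
    [0, 0, 0, 0],
    [0, 0, 0, 0]
  ]
}}

```text
time_s: 3.5
ee_pos: [433.8, 342.9, 404.3]
ee_rot: [[0.998, 0.068, -0.001], [0.068, -0.998, -0.001], [-0.001, 0.001, -1.0]]
force: [-0.2, -0.7, -0.5]
finger_gap: 85.6
```

```bash

python3 - <<'E'
from h import *
s,im=snap("w3")
R,c=pose("wrist",s)
for l in("tester","stand"):
  for d in manip.search_frame("wrist",l): print(l,round(d["conf"],2),R@np.array(d["centre"])+c)
E
```

```text
3.5 [433.84029891 342.94155038 404.31624086] [ 9.97675219e-01  6.81454851e-02 -5.92242369e-04] [-0.15604704 -0.71604613 -0.54589102]
tester 0.65 [473.76302299 313.09334935 127.8291131 ]
stand 0.92 [480.5154461  324.30339256  20.58896337]
stand 0.73 [470.2937068  311.65246952 130.6322739 ]
```

View pics/w3.png

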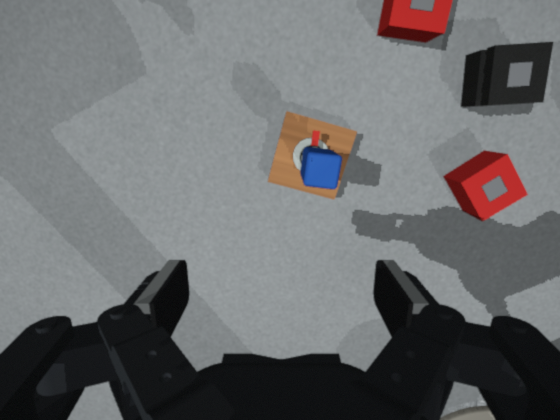

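```bash

python3 - <<'E'
from h import *
im=cv2.imread("pics/w3.png")
cv2.imwrite("pics/w3c.png",cv2.resize(im[95:215,250:370],None,fx=5,fy=5,interpolation=cv2.INTER_CUBIC))
cv2.imwrite("pics/w3d.png",cv2.resize(im[95:215,250:370],None,fx=5,fy=5,interpolation=cv2.INTER_CUBIC))
E
```

```text
(no output)
```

View pics/w3c.png

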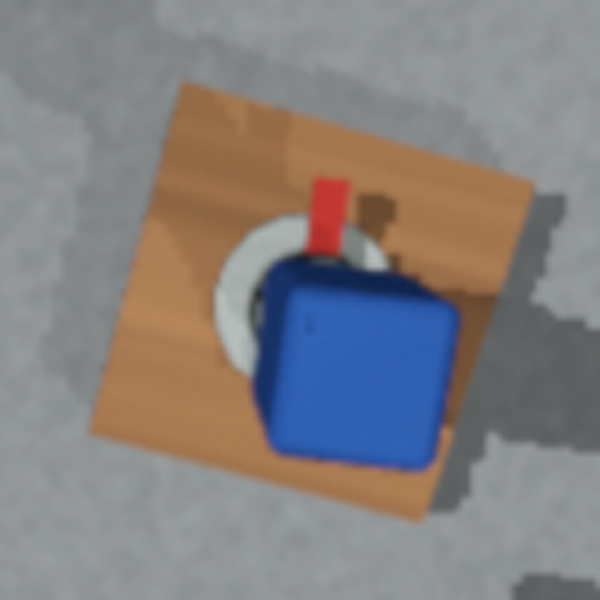

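```bash

cat > feet.py <<'E'
from h import *
from scipy.optimize import least_squares
np.set_printoptions(precision=2,suppress=True)
# approximate patch pixels per foot
def L(n): 
    z=np.load(n+".npz");k=z.files;a,b=k
    return dict(ee_pos=z[a],ee_rot=z[b])
obs={ "F1":[("w1",374,120),("w2",472,106),("top",329,240)],   # scaled later
      "F2":[("w1",280,27),("w2",362,44),("top",0,0)],
      "F3":[("w2",236,28),("w3",520,74),("top",0,0)]}
tops={"F1":(489*.7,363*.7),"F2":(410*.7,328*.7),"F3":(330*.7,325*.7)}
def refine(im,u,v):
    g=cv2.cvtColor(im,cv2.COLOR_BGR2GRAY)
    m=(g>75).astype(np.uint8)
    n,lab,st,cen=cv2.connectedComponentsWithStats(m,connectivity=4)
    l=lab[int(round(v)),int(round(u))]
    return cen[l],st[l][4],lab==l
if __name__=="__main__":
  for k,o in obs.items():
    pts=[]
    for n,u,v in o:
        if n=="top": u,v=tops[k]
        im=cv2.imread("pics/top0.png" if n=="top" else f"pics/{n}.png")
        c,a,m=refine(im,u,v); 
        cam="top" if n=="top" else "wrist"; st=None if n=="top" else L(n)
        r=cv2.minAreaRect(np.argwhere(m)[:,::-1].astype(np.float32))
        bx=cv2.boxPoints(r); 
        w=[ray(cam,*b,45,st) for b in bx]; e=w[1]-w[0]
        print(k,n,c,a,"yaw mod90",np.degrees(np.arctan2(e[1],e[0]))%90,[ray(cam,*c,45,st)[:2]])
        pts.append((cam,c,st))
    for sub in (pts,pts[:2]):
      f=lambda X:np.concatenate([(proj(a,X,s)-c)*(1 if a=="wrist" else 1) for a,c,s in sub])
      r=least_squares(f,[500,0,45]);print(k,r.x,r.fun)
E
python3 feet.py
```

```text
F1 w1 [372.67 119.3 ] 478 yaw mod90 83.03269254719838 [array([ 508.29, -114.53])]
F1 w2 [471.2 105.9] 489 yaw mod90 83.34267014371049 [array([ 508.35, -113.65])]
F1 top [341.88 253.04] 104 yaw mod90 1.0346927384043454 [array([ 507.61, -115.32])]
F1 [ 508.49 -115.41   41.94] [ 0.03  0.09 -0.01  0.09 -0.1  -0.37]
F1 [ 508.55 -115.3    42.11] [ 0.   -0.01 -0.    0.01]
F2 w1 [279.15  26.78] 592 yaw mod90 13.060117577314548 [array([556.25,   1.9 ])]
F2 w2 [361.62  43.68] 565 yaw mod90 9.863860891657183 [array([556.09,   3.41])]
F2 top [286.1  229.04] 96 yaw mod90 12.294487446665585 [array([555.8 ,   2.08])]
F2 [557.09   2.36  40.59] [-0.13  0.18  0.1  -0.02 -0.08 -0.43]
F2 [557.29   2.34  40.07] [-0.05  0.12  0.02 -0.13]
F3 w2 [236.55  27.74] 628 yaw mod90 7.743653556361977 [array([561.01, 122.12])]
F3 w3 [519.42  73.92] 548 yaw mod90 3.9139024230866255 [array([560.69, 118.91])]
F3 top [229.64 226.08] 99 yaw mod90 0.9415283945328241 [array([560.06, 122.  ])]
F3 [560.05 121.56  48.84] [ 0.    0.07  0.01 -0.01 -0.04 -0.16]
F3 [560.08 121.57  48.83] [-0.01  0.04  0.01 -0.04]
```

```bash

python3 - <<'E'
from feet import *
st=L("w3")
off=lambda p:(250+(p[0]-2)/5,95+(p[1]-2)/5)
P=[ray("wrist",*off(p),128,st) for p in[(289,286),(460,308),(437,470),(275,457)]]
print(np.array(P)[:,:2],np.mean(P,0))
for a,b in((0,1),(1,2),(2,3),(3,0)):
    e=P[b]-P[a];print(np.linalg.norm(e),np.degrees(np.arctan2(e[1],e[0])))
Q=[ray("wrist",*off(p),22,st) for p in[(183,83),(536,183),(425,521),(91,434)]]
print(np.array(Q)[:,:2],np.mean(Q,0))
for a,b in((0,1),(1,2),(2,3),(3,0)):
    e=Q[b]-Q[a];print(np.linalg.norm(e),np.degrees(np.arctan2(e[1],e[0])))
# red bar direction: upper end and base of it, z=42
r=[ray("wrist",*off(p),42,st) for p in[(331,180),(322,250)]];e=r[0]-r[1];print(r,np.degrees(np.arctan2(e[1],e[0])))
E
```

```text
[[480.37 324.81]
 [478.81 297.95]
 [452.93 298.48]
 [453.28 324.56]] [466.35 311.45 128.  ]
26.904642804249832 -93.31790538758592
25.88708723530781 178.83456809193277
26.0841854528721 89.24524573137057
27.09643344734422 0.5309601524148145
[[511.18 341.83]
 [495.66 263.55]
 [418.37 278.87]
 [433.52 357.17]] [464.68 310.35  22.  ]
79.80650929935831 -101.21268945538628
78.7890606003208 168.78835567076123
79.75056736439217 79.04911259255755
79.15348560794088 -11.170552555878231
[array([493.9, 310.4,  42. ]), array([479.69, 310.86,  42.  ])] -1.8677968450844566
```

Emit:
{"name": "send_rows", "arguments": {
  "targets": [
    [1.6, -1.6, -1, -2.5],
    [1.6, -1.6, -1.5, -2.2],
    [0, 0, -3, 0],
    [0, 0, -2, 0],
    [0, 0, 0, 0]
  ]
}}

```text
time_s: 4.07
ee_pos: [464.2, 310.8, 325.9]
ee_rot: [[1.0, -0.014, -0.007], [-0.014, -1.0, -0.004], [-0.007, 0.004, -1.0]]
force: [0.3, -0.3, -0.5]
finger_gap: 85.5
```

```bash

python3 - <<'E'
from h import *
s,im=snap("w4")
cv2.imwrite("pics/w4c.png",cv2.resize(im[120:420,150:430],None,fx=2,fy=2))
E
```

```text
4.0667 [464.16584811 310.79190102 325.927754  ] [ 0.99987586 -0.01418183 -0.00686618] [ 0.26708958 -0.31128588 -0.50023329]
```

View pics/w4.png

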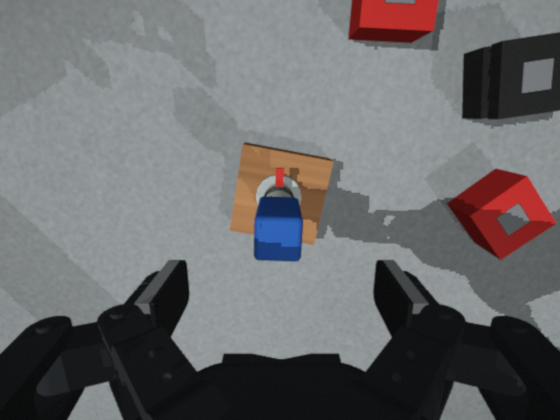

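```bash

python3 - <<'E'
from feet import *
st=L("w4");im=cv2.imread("pics/w4.png").astype(int)
m=(im[...,0]>130)&(im[...,2]<70)
m=m.astype(np.uint8);n,lab,s,c=cv2.connectedComponentsWithStats(m);i=1+s[1:,4].argmax();print(s[i],c[i],ray("wrist",*c[i],128,st))
r=cv2.boxPoints(cv2.minAreaRect(np.argwhere(lab==i)[:,::-1].astype(np.float32)))
print(np.array([ray("wrist",*p,128,st)[:2] for p in r]))
print(manip.sense()["ee_pos"],manip.sense()["ee_rot"][:,2])
E
```

```text
[ 255  217   47   30 1227] [278.58 230.65] [472.16 310.8  128.  ]
[[463.51 324.99]
 [480.74 323.8 ]
 [479.45 297.93]
 [462.15 298.4 ]]
[464.56 311.5  328.32] [-0. -0. -1.]
```

Emit:
{"name": "send_rows", "arguments": {
  "targets": [
    [0.1, 0, -2, 0],
    [0, 0, -2, 0],
    [0, 0, -2, 0],
    [0, 0, -1.2, 0],
    [0, 0, 0, 0]
  ]
}}

```text
time_s: 4.53
ee_pos: [465.4, 312.5, 257.1]
ee_rot: [[1.0, -0.012, -0.002], [-0.012, -1.0, -0.001], [-0.002, 0.001, -1.0]]
force: [-0.5, 0.1, -0.5]
finger_gap: 85.2
```

Emit:
{"name": "send_rows", "arguments": {
  "targets": [
    [0, 0, 0, 0],
    [0, 0, 0, 0],
    [0, 0, 0, 0],
    [0, 0, 0, 0],
    [0, 0, 0, 0]
  ],
  "gripper": 0
}}

```text
time_s: 4.95
ee_pos: [465.8, 313.0, 258.7]
ee_rot: [[1.0, -0.012, 0.002], [-0.012, -1.0, 0.001], [0.002, -0.001, -1.0]]
force: [0.2, 0.7, 6.5]
finger_gap: 27.8
```

Emit:
{"name": "send_rows", "arguments": {
  "targets": [
    [0, 0, 0, 0],
    [0, 0, 0, 0],
    [0, 0, 0, 0],
    [0, 0, 0, 0],
    [0, 0, 0, 0]
  ]
}}

```text
time_s: 5.37
ee_pos: [465.8, 313.0, 258.8]
ee_rot: [[1.0, -0.012, 0.002], [-0.012, -1.0, 0.001], [0.002, -0.001, -1.0]]
force: [-0.1, -1.0, 5.8]
finger_gap: 27.1
```

```bash

python3 - <<'E'
from h import *
s,im=snap("w5")
im=manip.get_image("scene");cv2.imwrite("pics/s5.png",cv2.resize(im[90:200,220:400],None,fx=4,fy=4))
E
```

```text
5.3667 [465.7984515  312.99257889 258.75635129] [ 0.99993016 -0.01170713  0.00161818] [-0.08051422 -1.01062672  5.79472054]
```

View pics/w5.png

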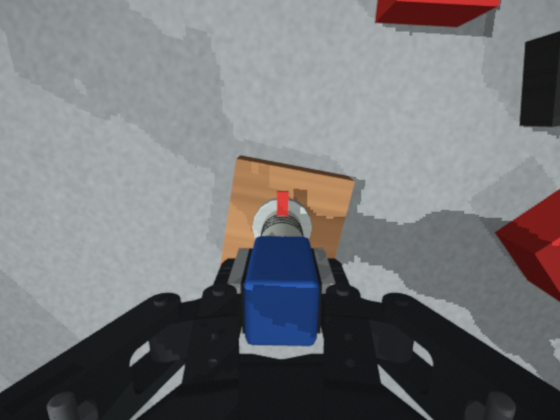

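View pics/s5.png

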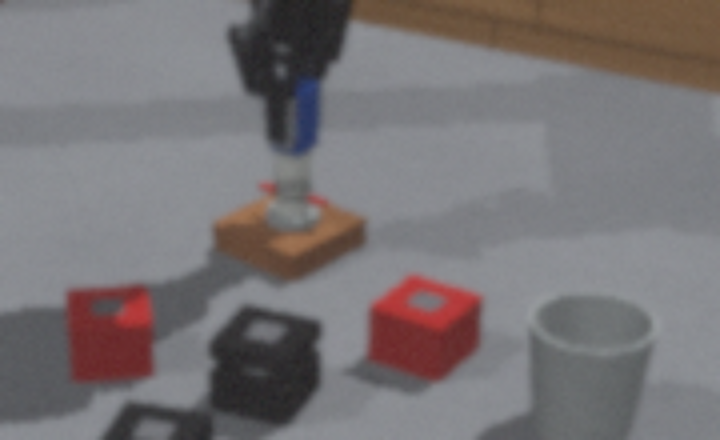

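Emit:
{"name": "send_rows", "arguments": {
  "targets": [
    [0, 0, 1, 0],
    [0, 0, 2, 0],
    [0, 0, 2, 0],
    [0, 0, 2, 0],
    [0.5, -1, 0.5, 0]
  ]
}}

```text
time_s: 5.88
ee_pos: [470.5, 304.0, 336.1]
ee_rot: [[1.0, -0.01, 0.004], [-0.01, -1.0, 0.003], [0.004, -0.003, -1.0]]
force: [0.7, 1.1, -0.7]
finger_gap: 27.3
```

Emit:
{"name": "send_rows", "arguments": {
  "targets": [
    [1.4, -2.8, 0, 0],
    [1.4, -2.8, 0, 0],
    [1.4, -2.8, 0, 0],
    [1.4, -2.8, 0, 0],
    [1.4, -2.8, 0, 0]
  ]
}}

```text
time_s: 6.3
ee_pos: [540.9, 160.7, 332.1]
ee_rot: [[1.0, -0.012, -0.001], [-0.012, -1.0, -0.001], [-0.001, 0.001, -1.0]]
force: [-0.1, 0.3, -1.8]
finger_gap: 27.3
```

Emit:
{"name": "send_rows", "arguments": {
  "targets": [
    [1, -2.1, 0, 0],
    [0.9, -2, 0, 0],
    [0, 0, -0.5, 0],
    [0, 0, 0, 0],
    [0, 0, 0, 0]
  ]
}}

```text
time_s: 6.72
ee_pos: [559.1, 121.7, 326.8]
ee_rot: [[1.0, -0.012, -0.002], [-0.012, -1.0, 0.0], [-0.002, 0.0, -1.0]]
force: [-1.0, 0.5, -1.2]
finger_gap: 27.0
```

```bash

python3 - <<'E'
from h import *
s,im=snap("w6")
E
```

```text
6.7167 [559.12882166 121.68547001 326.78949529] [ 0.99992169 -0.01227984 -0.0024138 ] [-0.95198078  0.51983527 -1.1816666 ]
```

View pics/w6.png

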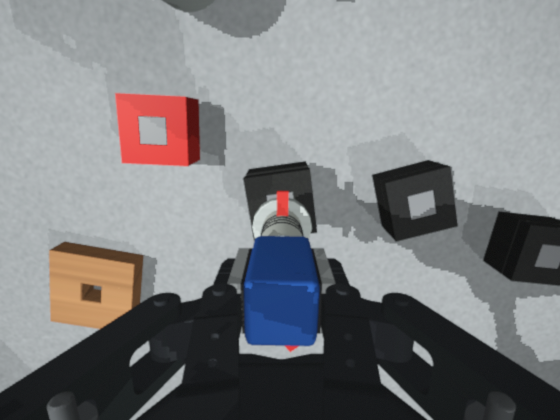

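```bash

python3 - <<'E'
from feet import *
st=L("w6");im=cv2.imread("pics/w6.png")
R=st["ee_rot"];p=st["ee_pos"]
def draw(X,col,img,pts):
    for q in pts:
        u=proj("wrist",q,st);u=((u-[210,150]+.5)*5).astype(int);cv2.circle(img,tuple(u.tolist()),2,col,-1)
z=cv2.resize(im[150:260,210:350],None,fx=5,fy=5,interpolation=cv2.INTER_CUBIC)
th=np.linspace(0,2*np.pi,90)
f=p+R@np.array([0,0,236.8])
draw(0,(0,255,255),z,[f+[20*np.cos(t),20*np.sin(t),8] for t in th])
draw(0,(0,255,0),z,[f+[a*28,0,20+h] for a in(-1,1) for h in(-2,2)])
c=np.array([560,121.5,48.8])
y=np.radians(4);M=np.array([[np.cos(y),-np.sin(y),0],[np.sin(y),np.cos(y),0],[0,0,1]])
g=np.linspace(-1,1,30)
draw(0,(255,0,255),z,[c+M@np.array(q)*27 for a in g for q in((a,1,0),(a,-1,0),(1,a,0),(-1,a,0))])
cv2.imwrite("pics/w6c.png",z)
E
```

```text
(no output)
```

View pics/w6c.png

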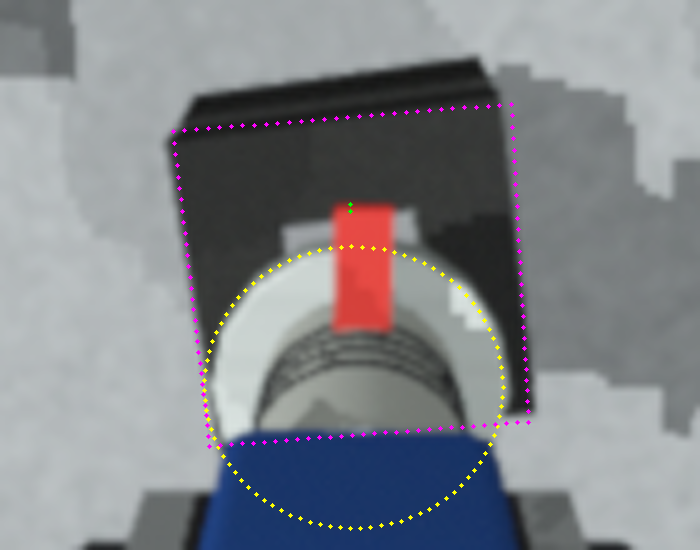

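Emit:
{"name": "send_rows", "arguments": {
  "targets": [
    [0.1, 0, -1, 0],
    [0, 0, -1, 0],
    [0, 0, -0.7, 0],
    [0, 0, 0, 0],
    [0, 0, 0, 0]
  ]
}}

```text
time_s: 7.18
ee_pos: [560.3, 122.2, 299.8]
ee_rot: [[1.0, -0.011, -0.002], [-0.011, -1.0, -0.0], [-0.002, 0.0, -1.0]]
force: [0.1, -0.3, -1.3]
finger_gap: 27.7
```

Emit:
{"name": "send_rows", "arguments": {
  "targets": [
    [0, 0, -0.2, 0],
    [0, 0, -0.2, 0],
    [0, 0, -0.2, 0],
    [0, 0, 0, 0],
    [0, 0, 0, 0]
  ]
}}

```text
time_s: 7.6
ee_pos: [560.6, 121.9, 294.9]
ee_rot: [[1.0, -0.012, 0.0], [-0.012, -1.0, -0.0], [0.0, 0.0, -1.0]]
force: [0.1, 0.5, -1.4]
finger_gap: 27.5
```

Emit:
{"name": "send_rows", "arguments": {
  "targets": [
    [0, 0, -0.1, 0],
    [0, 0, -0.1, 0],
    [0, 0, -0.1, 0],
    [0, 0, 0, 0],
    [0, 0, 0, 0]
  ]
}}

```text
time_s: 8.02
ee_pos: [560.6, 121.9, 291.9]
ee_rot: [[1.0, -0.012, 0.0], [-0.012, -1.0, -0.0], [0.0, 0.0, -1.0]]
force: [-0.4, -0.2, 0.8]
finger_gap: 27.6
```

Emit:
{"name": "send_rows", "arguments": {
  "targets": [
    [0, 0, -0.1, 0],
    [0, 0, -0.1, 0],
    [0, 0, 0, 0],
    [0, 0, 0, 0],
    [0, 0, 0, 0]
  ]
}}

```text
time_s: 8.43
ee_pos: [560.6, 121.9, 289.9]
ee_rot: [[1.0, -0.012, 0.0], [-0.012, -1.0, -0.0], [0.0, 0.0, -1.0]]
force: [-0.9, -0.8, 2.4]
finger_gap: 27.2
```

Emit:
{"name": "send_rows", "arguments": {
  "targets": [
    [0, 0, -0.1, 0],
    [0, 0, -0.1, 0],
    [0, 0, 0, 0],
    [0, 0, 0, 0],
    [0, 0, 0, 0]
  ]
}}

```text
time_s: 8.85
ee_pos: [560.6, 121.9, 287.8]
ee_rot: [[1.0, -0.012, 0.0], [-0.012, -1.0, -0.0], [0.0, 0.0, -1.0]]
force: [0.6, -0.1, 2.9]
finger_gap: 27.8
```

Emit:
{"name": "send_rows", "arguments": {
  "targets": [
    [0, 0, -0.1, 0],
    [0, 0, 0, 0],
    [0, 0, 0, 0],
    [0, 0, 0, 0],
    [0, 0, 0, 0]
  ]
}}

```text
time_s: 9.27
ee_pos: [560.6, 121.9, 286.8]
ee_rot: [[1.0, -0.012, 0.0], [-0.012, -1.0, -0.0], [0.0, 0.0, -1.0]]
force: [0.1, 1.3, 3.5]
finger_gap: 27.2
```

Emit:
{"name": "send_rows", "arguments": {
  "targets": [
    [0, 0, -0.05, 0],
    [0, 0, -0.05, 0],
    [0, 0, 0, 0],
    [0, 0, 0, 0],
    [0, 0, 0, 0]
  ]
}}

```text
time_s: 9.68
ee_pos: [560.6, 121.9, 285.9]
ee_rot: [[1.0, -0.012, 0.0], [-0.012, -1.0, -0.0], [0.0, 0.0, -1.0]]
force: [0.9, -1.0, 5.5]
finger_gap: 27.4
```

Emit:
{"name": "send_rows", "arguments": {
  "targets": [
    [0, 0, -0.05, 0],
    [0, 0, 0, 0],
    [0, 0, 0, 0],
    [0, 0, 0, 0],
    [0, 0, 0, 0]
  ]
}}

```text
time_s: 10.1
ee_pos: [560.6, 121.9, 285.7]
ee_rot: [[1.0, -0.012, 0.001], [-0.012, -1.0, 0.0], [0.001, -0.0, -1.0]]
force: [0.5, -0.6, 8.0]
finger_gap: 27.1
```

```bash

python3 - <<'E'
from h import *
s,im=snap("w7")
cv2.imwrite("pics/w7c.png",cv2.resize(im[150:260,210:350],None,fx=5,fy=5,interpolation=cv2.INTER_CUBIC))
E
```

```text
10.1 [560.61079895 121.89875001 285.72732513] [ 9.99931012e-01 -1.17242566e-02  7.15960593e-04] [ 0.51435458 -0.58007385  7.96348683]
```

View pics/w7c.png

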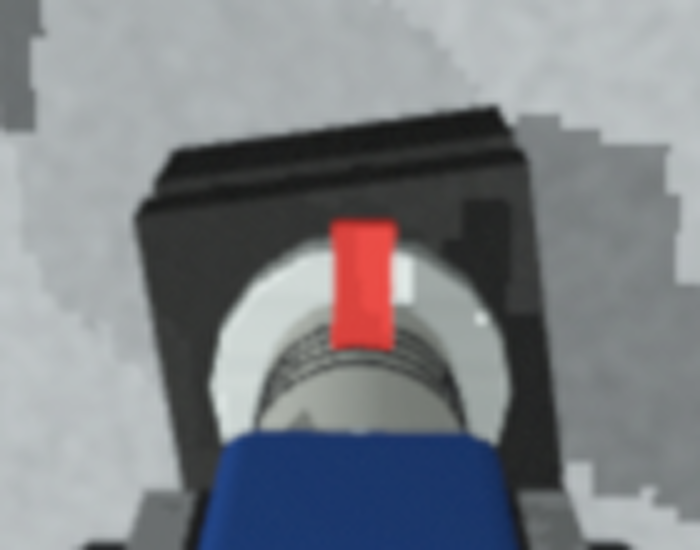

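```bash

python3 - <<'E'
from feet import *
for n in("w6","w7"):
  st=L(n);R=st["ee_rot"];p=st["ee_pos"];f=p+R@np.array([0,0,236.8])
  im=cv2.imread(f"pics/{n}.png").astype(int)
  m=((im[...,2]>150)&(im[...,1]<100)&(im[...,0]<100))[150:260,260:310]
  r=np.argwhere(m.any(1)).ravel()+150;col=im[185:215,283]
  # subpixel top: profile redness 
  red=(im[...,2]-im[...,1])[180:230,279:287].mean(1)
  print(n,r.min(),r.max(),red.astype(int).tolist())
  for d in(0,4,8): print(d,[proj("wrist",f+[28,0,20+d+h],st)[1].round(2) for h in(-2,2)])
E
```

```text
w6 191 215 [-1, -1, -1, -1, -1, -1, -1, -1, -1, 2, 46, 119, 149, 156, 157, 157, 156, 156, 156, 156, 156, 156, 156, 155, 154, 154, 154, 152, 150, 149, 149, 149, 148, 148, 143, 106, 32, 0, -4, -3, -3, -4, -2, -4, -4, -4, -5, -5, -4, -4]
0 [np.float64(190.37), np.float64(191.87)]
4 [np.float64(191.87), np.float64(193.44)]
8 [np.float64(193.44), np.float64(195.07)]
w7 194 219 [-1, -1, -1, 0, 0, 0, 0, -1, -1, -1, -1, -1, 2, 41, 109, 145, 154, 155, 155, 155, 155, 155, 155, 155, 155, 155, 154, 154, 154, 154, 154, 154, 152, 151, 151, 151, 151, 150, 140, 90, 8, -4, -3, -4, -5, -5, -5, -5, -5, -5]
0 [np.float64(190.25), np.float64(191.73)]
4 [np.float64(191.73), np.float64(193.27)]
8 [np.float64(193.27), np.float64(194.88)]
```

Emit:
{"name": "send_rows", "arguments": {
  "targets": [
    [0, 0, 0.4, 0],
    [0, 0, 1, 0],
    [0, 0, 1, 0],
    [0, 0, 1, 0],
    [0, -1, 0.5, 0]
  ]
}}

```text
time_s: 10.57
ee_pos: [560.5, 112.8, 325.7]
ee_rot: [[1.0, -0.01, 0.001], [-0.01, -1.0, 0.001], [0.001, -0.001, -1.0]]
force: [0.8, -1.1, -1.5]
finger_gap: 27.4
```

F3 (top-view pixel (330,325)) is sound: the bar rose about 8 mm and there was about 6 N at flat. Next is F2.

Emit:
{"name": "send_rows", "arguments": {
  "targets": [
    [-0.1, -2.8, 0, 0],
    [-0.1, -2.8, 0, 0],
    [-0.1, -2.8, 0, 0],
    [0, -2.6, -0.5, 0],
    [0, 0, -1, 0]
  ]
}}

```text
time_s: 10.98
ee_pos: [557.7, -2.7, 310.4]
ee_rot: [[1.0, -0.015, 0.003], [-0.015, -1.0, -0.002], [0.003, 0.002, -1.0]]
force: [0.0, -0.4, -1.6]
finger_gap: 27.5
```

Emit:
{"name": "send_rows", "arguments": {
  "targets": [
    [0, 0, -1, 0],
    [0, 0, -0.5, 0],
    [0, 0, 0, 0],
    [0, 0, 0, 0],
    [0, 0, 0, 0]
  ]
}}

```text
time_s: 11.4
ee_pos: [557.7, 2.7, 294.5]
ee_rot: [[1.0, -0.01, 0.0], [-0.01, -1.0, -0.0], [0.0, 0.0, -1.0]]
force: [0.6, -0.6, -1.7]
finger_gap: 27.2
```

```bash

python3 - <<'E'
from h import *
s,im=snap("w8")
cv2.imwrite("pics/w8c.png",cv2.resize(im[130:270,200:360],None,fx=4,fy=4,interpolation=cv2.INTER_CUBIC))
E
```

```text
11.4 [557.67561167   2.69367015 294.48846102] [ 9.99946992e-01 -1.02898505e-02  3.64502219e-04] [ 0.64107007 -0.56177897 -1.70418102]
```

View pics/w8c.png

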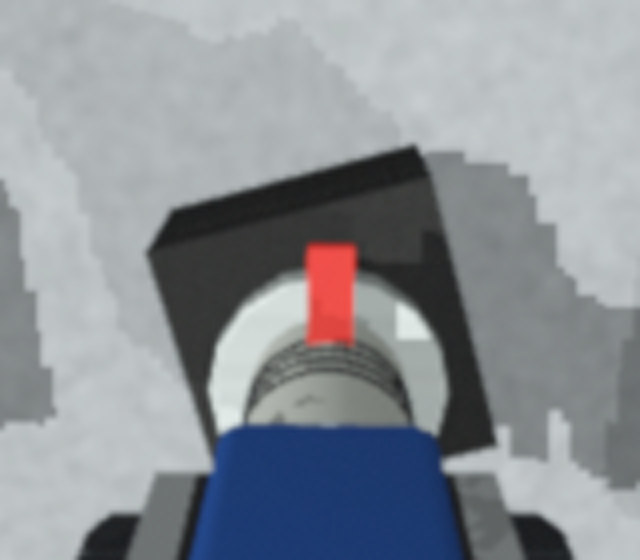

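Emit:
{"name": "send_rows", "arguments": {
  "targets": [
    [0, 0, -0.4, 0],
    [0, 0, -0.3, 0],
    [0, 0, -0.1, 0],
    [0, 0, 0, 0],
    [0, 0, 0, 0]
  ]
}}

```text
time_s: 11.87
ee_pos: [557.5, 1.9, 286.2]
ee_rot: [[1.0, -0.012, -0.0], [-0.012, -1.0, -0.0], [-0.0, 0.0, -1.0]]
force: [-0.7, -0.1, -1.6]
finger_gap: 27.6
```

Emit:
{"name": "send_rows", "arguments": {
  "targets": [
    [0, 0, -0.1, 0],
    [0, 0, -0.1, 0],
    [0, 0, -0.1, 0],
    [0, 0, 0, 0],
    [0, 0, 0, 0]
  ]
}}

```text
time_s: 12.28
ee_pos: [557.6, 1.8, 283.3]
ee_rot: [[1.0, -0.012, 0.0], [-0.012, -1.0, -0.0], [0.0, 0.0, -1.0]]
force: [-0.4, 0.7, -1.0]
finger_gap: 27.5
```

Emit:
{"name": "send_rows", "arguments": {
  "targets": [
    [0, 0, -0.1, 0],
    [0, 0, -0.1, 0],
    [0, 0, -0.1, 0],
    [0, 0, 0, 0],
    [0, 0, 0, 0]
  ]
}}

```text
time_s: 12.7
ee_pos: [557.6, 1.9, 280.3]
ee_rot: [[1.0, -0.012, 0.0], [-0.012, -1.0, -0.0], [0.0, 0.0, -1.0]]
force: [-1.1, 0.3, 0.3]
finger_gap: 27.1
```

Emit:
{"name": "send_rows", "arguments": {
  "targets": [
    [0, 0, -0.05, 0],
    [0, 0, -0.05, 0],
    [0, 0, 0, 0],
    [0, 0, 0, 0],
    [0, 0, 0, 0]
  ]
}}

```text
time_s: 13.12
ee_pos: [557.6, 1.9, 279.3]
ee_rot: [[1.0, -0.012, 0.0], [-0.012, -1.0, -0.0], [0.0, 0.0, -1.0]]
force: [0.3, 0.2, 0.2]
finger_gap: 27.6
```

Emit:
{"name": "send_rows", "arguments": {
  "targets": [
    [0, 0, -0.1, 0],
    [0, 0, 0, 0],
    [0, 0, 0, 0],
    [0, 0, 0, 0],
    [0, 0, 0, 0]
  ]
}}

```text
time_s: 13.53
ee_pos: [557.6, 1.9, 278.3]
ee_rot: [[1.0, -0.012, 0.0], [-0.012, -1.0, -0.0], [0.0, 0.0, -1.0]]
force: [0.1, 0.1, 0.7]
finger_gap: 27.5
```

Emit:
{"name": "send_rows", "arguments": {
  "targets": [
    [0, 0, -0.05, 0],
    [0, 0, -0.05, 0],
    [0, 0, 0, 0],
    [0, 0, 0, 0],
    [0, 0, 0, 0]
  ]
}}

```text
time_s: 13.95
ee_pos: [557.6, 1.9, 277.4]
ee_rot: [[1.0, -0.012, 0.0], [-0.012, -1.0, -0.0], [0.0, 0.0, -1.0]]
force: [-0.9, -0.4, 2.5]
finger_gap: 27.3
```

Emit:
{"name": "send_rows", "arguments": {
  "targets": [
    [0, 0, -0.05, 0],
    [0, 0, 0, 0],
    [0, 0, 0, 0],
    [0, 0, 0, 0],
    [0, 0, 0, 0]
  ]
}}

```text
time_s: 14.37
ee_pos: [557.6, 1.9, 277.2]
ee_rot: [[1.0, -0.012, 0.001], [-0.012, -1.0, -0.0], [0.001, 0.0, -1.0]]
force: [-0.9, 1.1, 5.0]
finger_gap: 27.7
```

Emit:
{"name": "send_rows", "arguments": {
  "targets": [
    [0, 0, -0.05, 0],
    [0, 0, 0, 0],
    [0, 0, 0, 0],
    [0, 0, 0, 0],
    [0, 0, 0, 0]
  ]
}}

```text
time_s: 14.78
ee_pos: [557.6, 1.9, 277.0]
ee_rot: [[1.0, -0.012, 0.001], [-0.012, -1.0, -0.0], [0.001, 0.0, -1.0]]
force: [-1.6, -0.8, 7.5]
finger_gap: 27.3
```

```bash

python3 - <<'E'
from feet import *
s,im=snap("w9")
cv2.imwrite("pics/w9c.png",cv2.resize(im[130:270,200:360],None,fx=4,fy=4,interpolation=cv2.INTER_CUBIC))
for n in("w8","w9"):
  im=cv2.imread(f"pics/{n}.png").astype(int)
  red=(im[...,2]-im[...,1])[180:230,279:287].mean(1)/155
  print(n,180+50-red.clip(0,1)[:20].sum()-30,red[:20].round(2))
E
```

```text
14.7833 [557.61   1.91 276.99] [ 1.   -0.01  0.  ] [-1.58 -0.81  7.46]
w8 190.8548387096774 [-0.01 -0.01 -0.01 -0.01 -0.01 -0.01 -0.01 -0.01 -0.01  0.02  0.32  0.81
  0.99  1.03  1.03  1.03  1.03  1.03  1.03  1.03]
w9 192.4491935483871 [-0.01 -0.   -0.01 -0.   -0.01 -0.01 -0.01 -0.01 -0.01 -0.01 -0.    0.11
  0.52  0.92  1.03  1.03  1.04  1.03  1.03  1.04]
```

View pics/w9c.png

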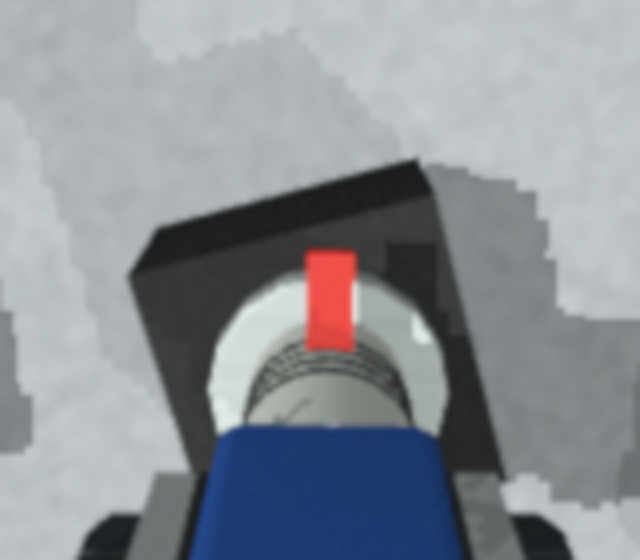

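```bash

python3 - <<'E'
from feet import *
st=L("w9");im=cv2.imread("pics/w9.png")
R=st["ee_rot"];p=st["ee_pos"]
def draw(col,img,pts):
    for q in pts:
        u=proj("wrist",q,st);u=((u-[200,130]+.5)*4).astype(int);cv2.circle(img,tuple(u.tolist()),2,col,-1)
z=cv2.resize(im[130:270,200:360],None,fx=4,fy=4,interpolation=cv2.INTER_CUBIC)
th=np.linspace(0,2*np.pi,90)
f=p+R@np.array([0,0,236.8])+[0,-.8,0]
draw((0,255,255),z,[f+[20*np.cos(t),20*np.sin(t),8] for t in th])
c=np.array([f[0],f[1],40.5])
y=np.radians(11.5);M=np.array([[np.cos(y),-np.sin(y),0],[np.sin(y),np.cos(y),0],[0,0,1]])
g=np.linspace(-1,1,30)
draw((255,0,255),z,[c+M@np.array(q)*27 for a in g for q in((a,1,0),(a,-1,0),(1,a,0),(-1,a,0))])
cv2.imwrite("pics/w9d.png",z)
E
```

View pics/w9d.png

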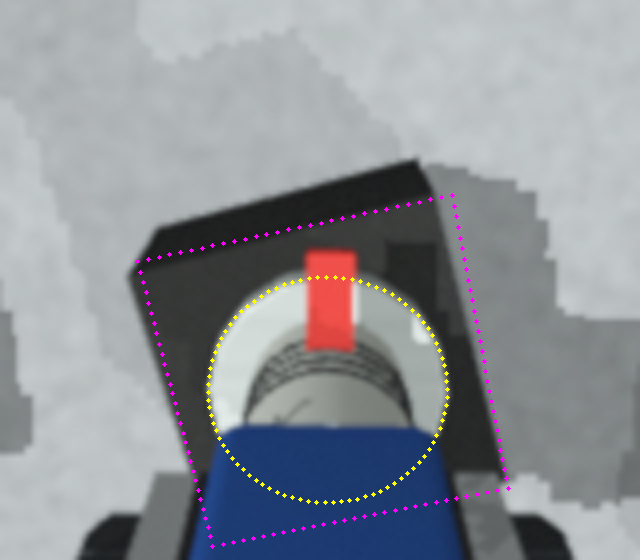

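F2, the middle foot at (410,328), reads about 4 mm with about 2.5–3 N at the knee, so it is the perished one. It has been held at about 9 N. Now the tester goes back to its stand.

Emit:
{"name": "send_rows", "arguments": {
  "targets": [
    [0, 0, 0.5, 0],
    [0, 0, 1.5, 0],
    [0, 0, 2, 0],
    [0, 0, 1.6, 0],
    [-0.5, 1.6, 0.4, 0]
  ]
}}

```text
time_s: 15.25
ee_pos: [553.6, 16.2, 338.4]
ee_rot: [[1.0, -0.014, 0.004], [-0.014, -1.0, -0.002], [0.004, 0.002, -1.0]]
force: [-0.4, -0.4, -2.2]
finger_gap: 27.6
```

Emit:
{"name": "send_rows", "arguments": {
  "targets": [
    [-0.9, 3, 0, 0],
    [-0.9, 3, 0, 0],
    [-0.9, 3, 0, 0],
    [-0.9, 3, 0, 0],
    [-0.9, 3, 0, 0]
  ]
}}

```text
time_s: 15.67
ee_pos: [506.7, 169.1, 335.7]
ee_rot: [[1.0, -0.012, -0.002], [-0.012, -1.0, -0.0], [-0.001, 0.0, -1.0]]
force: [0.8, 0.3, -2.1]
finger_gap: 27.5
```

Emit:
{"name": "send_rows", "arguments": {
  "targets": [
    [-0.9, 3, 0, 0],
    [-0.9, 3, 0, 0],
    [-0.9, 3, 0, 0],
    [-0.8, 3, 0, 0],
    [-0.5, 2, 0, 0]
  ]
}}

```text
time_s: 16.08
ee_pos: [466.2, 310.2, 335.7]
ee_rot: [[1.0, -0.01, -0.002], [-0.01, -1.0, -0.0], [-0.002, 0.0, -1.0]]
force: [-0.1, 0.4, -2.0]
finger_gap: 27.3
```

Emit:
{"name": "send_rows", "arguments": {
  "targets": [
    [-0.2, 0.5, 0, 0],
    [0, 0, 0, 0],
    [0, 0, 0, 0],
    [0, 0, 0, 0],
    [0, 0, 0, 0]
  ]
}}

```text
time_s: 16.5
ee_pos: [466.0, 311.7, 336.1]
ee_rot: [[1.0, -0.013, -0.0], [-0.013, -1.0, -0.001], [-0.0, 0.001, -1.0]]
force: [-0.3, 0.1, -1.6]
finger_gap: 27.5
```

```bash

python3 - <<'E'
from feet import *
s,im=snap("w10")
print(s["ee_rot"])
E
```

```text
16.5 [466.02 311.73 336.13] [ 1.   -0.01 -0.  ] [-0.31  0.05 -1.57]
[[ 1.   -0.01 -0.  ]
 [-0.01 -1.   -0.  ]
 [-0.    0.   -1.  ]]
```

View pics/w10.png

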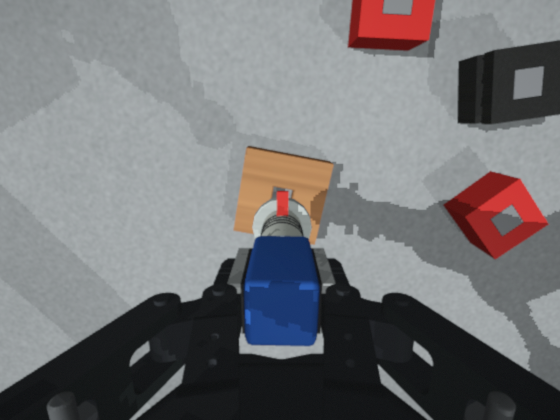

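Emit:
{"name": "send_rows", "arguments": {
  "targets": [
    [-0.05, 0, -2, 0],
    [0, 0, -2, 0],
    [0, 0, -1.5, 0],
    [0, 0, -1, 0],
    [0, 0, -0.3, 0]
  ]
}}

```text
time_s: 16.97
ee_pos: [465.0, 312.1, 266.6]
ee_rot: [[1.0, -0.013, -0.003], [-0.013, -1.0, -0.001], [-0.003, 0.001, -1.0]]
force: [-0.5, -0.4, -1.6]
finger_gap: 27.4
```

Emit:
{"name": "send_rows", "arguments": {
  "targets": [
    [0, 0, -0.3, 0],
    [0, 0, -0.2, 0],
    [0, 0, -0.1, 0],
    [0, 0, 0, 0],
    [0, 0, 0, 0]
  ]
}}

```text
time_s: 17.38
ee_pos: [465.2, 312.9, 262.8]
ee_rot: [[1.0, -0.012, 0.001], [-0.012, -1.0, 0.0], [0.001, -0.0, -1.0]]
force: [0.2, 0.1, -1.8]
finger_gap: 27.5
```

Emit:
{"name": "send_rows", "arguments": {
  "targets": [
    [0, 0, -0.1, 0],
    [0, 0, -0.1, 0],
    [0, 0, 0, 0],
    [0, 0, 0, 0],
    [0, 0, 0, 0]
  ]
}}

```text
time_s: 17.8
ee_pos: [465.0, 312.9, 260.2]
ee_rot: [[1.0, -0.012, 0.0], [-0.012, -1.0, -0.0], [0.0, 0.0, -1.0]]
force: [0.1, -1.8, -2.1]
finger_gap: 27.4
```

Emit:
{"name": "send_rows", "arguments": {
  "targets": [
    [0, 0, -0.1, 0],
    [0, 0, -0.05, 0],
    [0, 0, 0, 0],
    [0, 0, 0, 0],
    [0, 0, 0, 0]
  ]
}}

```text
time_s: 18.22
ee_pos: [465.1, 312.9, 258.8]
ee_rot: [[1.0, -0.012, 0.0], [-0.012, -1.0, -0.0], [0.0, 0.0, -1.0]]
force: [0.5, -0.6, -0.9]
finger_gap: 27.2
```

Emit:
{"name": "send_rows", "arguments": {
  "targets": [
    [0, 0, -0.05, 0],
    [0, 0, 0, 0],
    [0, 0, 0, 0],
    [0, 0, 0, 0],
    [0, 0, 0, 0]
  ]
}}

```text
time_s: 18.63
ee_pos: [465.1, 312.9, 258.8]
ee_rot: [[1.0, -0.012, 0.001], [-0.012, -1.0, 0.0], [0.001, -0.0, -1.0]]
force: [-2.3, -2.0, 5.9]
finger_gap: 27.2
```

Emit:
{"name": "send_rows", "arguments": {
  "targets": [
    [0, 0, 0, 0],
    [0, 0, 0, 0],
    [0, 0, 0, 0],
    [0, 0, 0, 0],
    [0, 0, 0, 0]
  ],
  "gripper": 1
}}

```text
time_s: 19.05
ee_pos: [465.0, 312.9, 258.1]
ee_rot: [[1.0, -0.012, -0.0], [-0.012, -1.0, -0.0], [-0.0, 0.0, -1.0]]
force: [-0.2, -0.7, 0.5]
finger_gap: 84.9
```

Emit:
{"name": "send_rows", "arguments": {
  "targets": [
    [0, 0, 0, 0],
    [0, 0, 1, 0],
    [0, 0, 2, 0],
    [0, 0, 3, 0],
    [0, 0, 3, 0]
  ]
}}

```text
time_s: 19.47
ee_pos: [464.8, 312.7, 349.4]
ee_rot: [[1.0, -0.012, -0.001], [-0.012, -1.0, -0.001], [-0.001, 0.001, -1.0]]
force: [1.2, 0.7, -0.0]
finger_gap: 85.8
```

```bash

python3 - <<'E'
from feet import *
s,im=snap("w11")
im=manip.get_image("scene");cv2.imwrite("pics/s11.png",cv2.resize(im[90:240,220:420],None,fx=3.6,fy=3.6))
E
```

```text
19.4667 [464.81 312.74 349.39] [ 1.   -0.01 -0.  ] [ 1.16  0.68 -0.02]
```

View pics/w11.png

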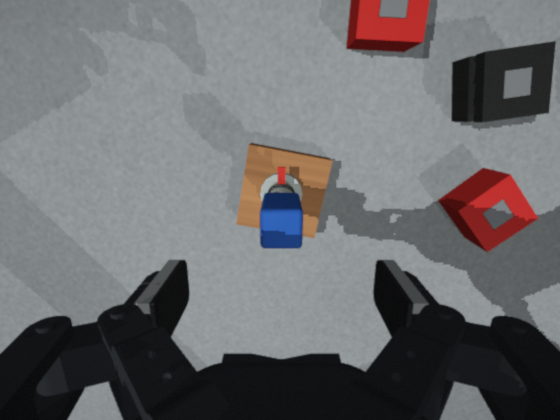

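View pics/s11.png

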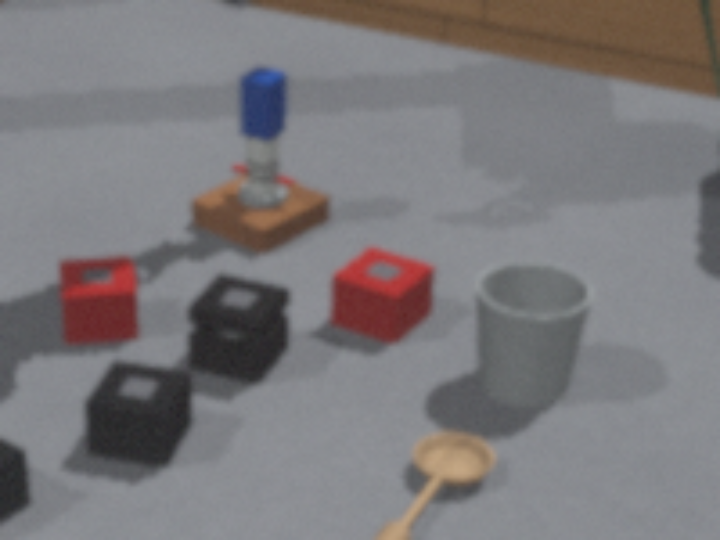

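Tester stands upright in its stand (w11: blue handle at (281,220); the scene view agrees). Now to the soft foot.

Emit:
{"name": "send_rows", "arguments": {
  "targets": [
    [0.5, -2, 0, 1],
    [0.9, -3.5, 0, 2],
    [0.9, -3.8, 0, 2],
    [0.9, -3.8, 0, 2],
    [0.9, -3.8, 0, 2]
  ]
}}

```text
time_s: 19.98
ee_pos: [505.9, 142.4, 348.4]
ee_rot: [[0.989, 0.147, 0.0], [0.147, -0.989, -0.0], [0.0, 0.0, -1.0]]
force: [1.2, -0.2, 0.8]
finger_gap: 85.5
```

Emit:
{"name": "send_rows", "arguments": {
  "targets": [
    [0.9, -3.8, 0, 2],
    [0.9, -3.8, 0, 2],
    [0.9, -3.5, 0, 1],
    [0.6, -2.8, 0, 0],
    [0, 0, 0, 0]
  ]
}}

```text
time_s: 20.4
ee_pos: [539.9, 0.2, 348.2]
ee_rot: [[0.974, 0.226, 0.001], [0.226, -0.974, -0.002], [0.0, 0.002, -1.0]]
force: [0.4, 0.2, -0.2]
finger_gap: 85.0
```

Emit:
{"name": "send_rows", "arguments": {
  "targets": [
    [0, 0, 0, 0],
    [0, 0, 0, 0],
    [0, 0, 0, 0],
    [0, 0, 0, 0],
    [0, 0, 0, 0]
  ]
}}

```text
time_s: 20.82
ee_pos: [538.9, 6.0, 348.3]
ee_rot: [[0.973, 0.232, -0.0], [0.232, -0.973, 0.0], [-0.0, -0.0, -1.0]]
force: [1.0, 0.4, 0.2]
finger_gap: 85.3
```

```bash

python3 - <<'E'
from feet import *
s,im=snap("w12")
print(s["ee_rot"])
E
```

```text
20.8167 [538.86   5.99 348.3 ] [ 0.97  0.23 -0.  ] [1.04 0.35 0.22]
[[ 0.97  0.23 -0.  ]
 [ 0.23 -0.97  0.  ]
 [-0.   -0.   -1.  ]]
```

View pics/w12.png

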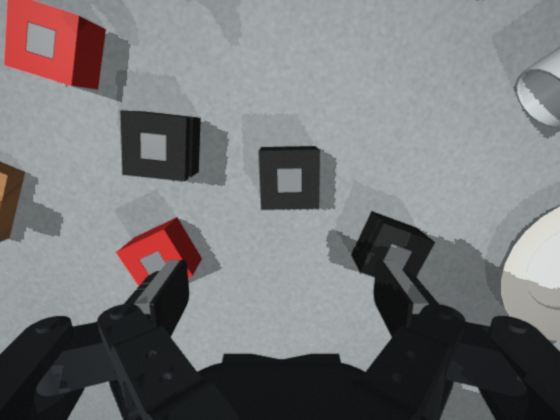

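```bash

python3 - <<'E'
from feet import *
st=L("w12");im=cv2.imread("pics/w12.png")
c,a,m=refine(im,289,180);print(c,a,ray("wrist",*c,40.5,st))
g=cv2.cvtColor(im,cv2.COLOR_BGR2GRAY)
bx=cv2.boxPoints(cv2.minAreaRect(np.argwhere(m)[:,::-1].astype(np.float32)))
w=[ray("wrist",*b,40.5,st) for b in bx];e=w[1]-w[0];print(np.degrees(np.arctan2(e[1],e[0]))%90,[np.linalg.norm(w[i]-w[i-1]) for i in range(4)])
d=(g<62).astype(np.uint8);n,lab,s,_=cv2.connectedComponentsWithStats(d);l=lab[195,270];print(s[l])
cv2.imwrite("pics/w12c.png",cv2.resize(im[135:225,245:340],None,fx=6,fy=6,interpolation=cv2.INTER_CUBIC))
E
```

```text
[289.   179.91] 614 [557.23   2.5   40.5 ]
13.447715480551821 [np.float64(21.8408196724363), np.float64(21.290039566087014), np.float64(21.841788119508962), np.float64(21.754621678391707)]
[ 259  146   61   63 2985]
```

View pics/w12c.png

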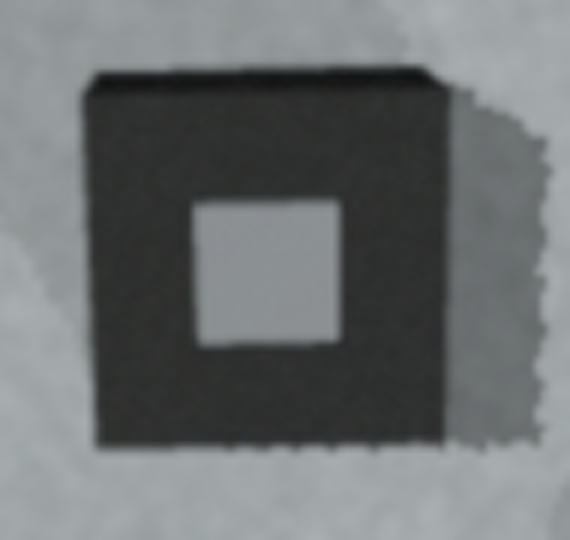

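Emit:
{"name": "send_rows", "arguments": {
  "targets": [
    [0.9, -0.2, -2, 0.5],
    [0.9, -0.1, -3, 0],
    [0, 0, -3, 0],
    [0, 0, -2, 0],
    [0, 0, 0, 0]
  ]
}}

```text
time_s: 21.28
ee_pos: [555.6, 2.5, 244.0]
ee_rot: [[0.971, 0.24, -0.008], [0.24, -0.971, 0.001], [-0.008, -0.003, -1.0]]
force: [-1.5, 0.0, -0.0]
finger_gap: 85.3
```

Emit:
{"name": "send_rows", "arguments": {
  "targets": [
    [0, 0, -2, 0],
    [0, 0, -2, 0],
    [0, 0, -1.5, 0],
    [0, 0, 0, 0],
    [0, 0, 0, 0]
  ]
}}

```text
time_s: 21.7
ee_pos: [557.3, 2.1, 194.0]
ee_rot: [[0.971, 0.239, 0.0], [0.239, -0.971, -0.0], [0.0, 0.0, -1.0]]
force: [-0.0, -0.2, -0.2]
finger_gap: 85.1
```

```bash

python3 - <<'E'
from feet import *
s,im=snap("w13")
E
```

```text
21.7 [557.34   2.12 194.  ] [0.97 0.24 0.  ] [-0.04 -0.2  -0.19]
```

View pics/w13.png

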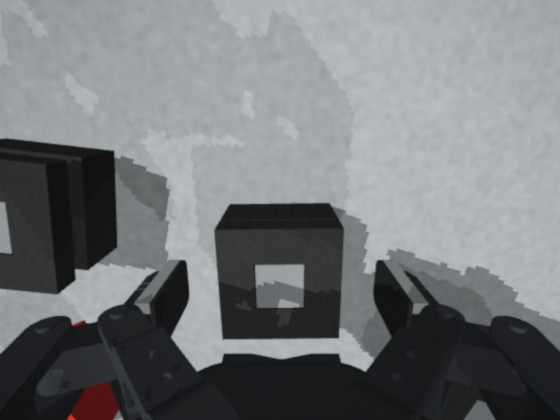

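Emit:
{"name": "send_rows", "arguments": {
  "targets": [
    [0, 0, -0.8, 0],
    [0, 0, -0.6, 0],
    [0, 0, 0, 0],
    [0, 0, 0, 0],
    [0, 0, 0, 0]
  ]
}}

```text
time_s: 22.17
ee_pos: [557.1, 1.9, 179.4]
ee_rot: [[0.971, 0.239, 0.0], [0.239, -0.971, -0.0], [0.0, 0.0, -1.0]]
force: [-0.1, -1.0, 1.1]
finger_gap: 85.3
```

Emit:
{"name": "send_rows", "arguments": {
  "targets": [
    [0, 0, 0, 0],
    [0, 0, 0, 0],
    [0, 0, 0, 0],
    [0, 0, 0, 0],
    [0, 0, 0, 0]
  ],
  "gripper": 0
}}

```text
time_s: 22.58
ee_pos: [557.2, 1.9, 179.5]
ee_rot: [[0.971, 0.239, 0.001], [0.239, -0.971, -0.0], [0.0, 0.0, -1.0]]
force: [-0.0, -0.5, 2.5]
finger_gap: 52.6
```

Emit:
{"name": "send_rows", "arguments": {
  "targets": [
    [0, 0, 0, 0],
    [0, 0, 0, 0],
    [0, 0, 0.5, 0],
    [0, 0, 1, 0],
    [0, 0, 1.5, 0]
  ]
}}

```text
time_s: 23.0
ee_pos: [556.5, 1.9, 208.7]
ee_rot: [[0.971, 0.239, -0.003], [0.239, -0.971, 0.0], [-0.003, -0.001, -1.0]]
force: [0.3, 0.5, -1.7]
finger_gap: 53.0
```

Emit:
{"name": "send_rows", "arguments": {
  "targets": [
    [0, 0, 2, 0],
    [0, 0, 3, 0],
    [0, 0, 3, 0],
    [0, 0, 2, 0],
    [0, 0, 0, 0]
  ]
}}

```text
time_s: 23.42
ee_pos: [558.0, 1.8, 314.5]
ee_rot: [[0.971, 0.239, 0.009], [0.239, -0.971, -0.001], [0.008, 0.003, -1.0]]
force: [1.5, -0.1, -0.6]
finger_gap: 53.3
```

```bash

python3 - <<'E'
from feet import *
s,im=snap("w14")
im=manip.get_image("top");cv2.imwrite("pics/t14.png",im)
E
```

```text
23.4167 [557.96   1.81 314.5 ] [0.97 0.24 0.01] [ 1.49 -0.09 -0.57]
```

View pics/w14.png

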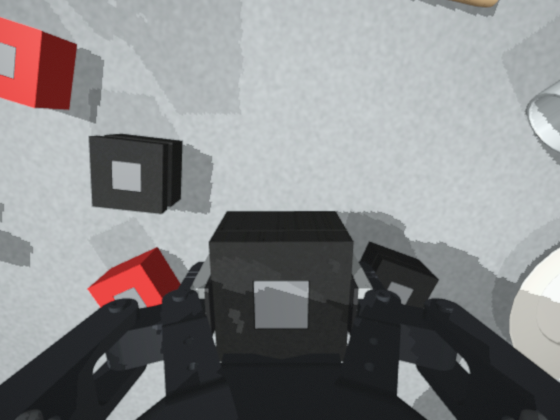

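View pics/t14.png

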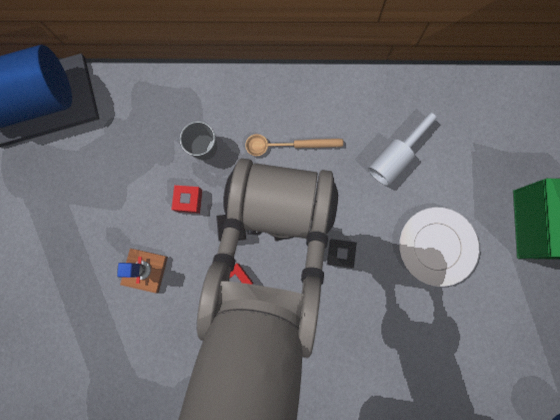

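```bash

python3 - <<'E'
from feet import *
im=cv2.imread("pics/t14.png")
g=cv2.cvtColor(im,cv2.COLOR_BGR2GRAY);m=(g>165).astype(np.uint8)
m[:, :395]=0;m[:,485:]=0
n,lab,s,c=cv2.connectedComponentsWithStats(m);i=1+s[1:,4].argmax();print(s[i])
ct=max(cv2.findContours((lab==i).astype(np.uint8),0,1)[0],key=len);h=cv2.convexHull(ct)
P=np.array([ray("top",*p[0],18)[:2] for p in h])
A=np.c_[2*P,np.ones(len(P))];x=np.linalg.lstsq(A,(P**2).sum(1),rcond=None)[0];print(x[:2],2*np.sqrt(x[2]+x[0]**2+x[1]**2))
E
```

```text
[ 400  207   79   79 3580]
[ 528.08 -324.48] 167.36921011444943
```

Emit:
{"name": "send_rows", "arguments": {
  "targets": [
    [-0.1, -2, 0, 0],
    [-0.3, -3, 0, 0],
    [-0.4, -3.6, 0, 0],
    [-0.4, -3.6, 0, 0],
    [-0.4, -3.6, 0, 0]
  ]
}}

```text
time_s: 23.93
ee_pos: [540.2, -157.2, 307.3]
ee_rot: [[0.971, 0.24, -0.003], [0.24, -0.971, 0.001], [-0.003, -0.002, -1.0]]
force: [1.6, 0.6, -1.3]
finger_gap: 53.1
```

Emit:
{"name": "send_rows", "arguments": {
  "targets": [
    [-0.4, -3, 0, 0],
    [-0.4, -2, 0, 0],
    [0, 0, 0, 0],
    [0, 0, 0, 0],
    [0, 0, 0, 0]
  ]
}}

```text
time_s: 24.35
ee_pos: [532.7, -205.5, 307.9]
ee_rot: [[0.971, 0.239, -0.002], [0.239, -0.971, 0.002], [-0.002, -0.002, -1.0]]
force: [-0.5, -0.6, -0.8]
finger_gap: 53.3
```

```bash

python3 - <<'E'
from feet import *
s,im=snap("w15")
R,c=pose("wrist",s)
for d in manip.search_frame("wrist","saucer"): print(round(d["conf"],2),R@np.array(d["centre"])+c)
E
```

```text
24.35 [ 532.75 -205.53  307.89] [ 0.97  0.24 -0.  ] [-0.55 -0.62 -0.78]
0.57 [ 546.04 -335.05    8.81]
```

View pics/w15.png

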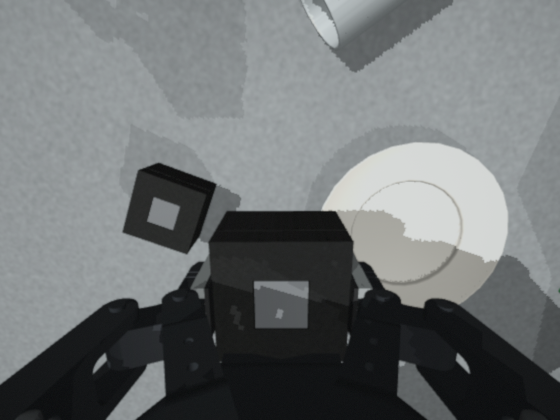

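```bash

python3 - <<'E'
from feet import *
st=L("w15")
im=cv2.imread("pics/w15.png");
h=cv2.cvtColor(im,cv2.COLOR_BGR2HSV);m=((h[...,2]>150)&(im[...,2].astype(int)-im[...,0]>5)).astype(np.uint8)
m[:,:320]=0
n,lab,s,c=cv2.connectedComponentsWithStats(m);i=1+s[1:,4].argmax();print(s[i])
ct=max(cv2.findContours((lab==i).astype(np.uint8),0,1)[0],key=len)[:,0]
P=np.array([ray("wrist",*p,18,st)[:2] for p in ct if p[0]>380 and p[1]<230 and (p[1]<200 or p[0]>470)])
from scipy.optimize import least_squares
r=least_squares(lambda x:np.hypot(*(P-x[:2]).T)-x[2],[528,-325,85],loss="soft_l1");print(r.x,np.abs(r.fun).mean(),len(P))
Q=np.array([ray("wrist",*p,5,st)[:2] for p in[(352,232),(462,225),(412,180),(400,283)]]);print(Q)
E
```

```text
[ 323  156  141  126 5430]
[ 526.   -317.5    53.83] 0.3414436807913041 49
[[ 517.93 -276.54]
 [ 548.65 -372.22]
 [ 577.15 -313.07]
 [ 478.74 -337.52]]
```

Emit:
{"name": "send_rows", "arguments": {
  "targets": [
    [-0.1, -2, 0, 0],
    [-0.1, -3, 0, 0],
    [-0.1, -3, 0, 0],
    [-0.1, -2.5, 0, 0],
    [-0.1, -1.5, 0, 0]
  ]
}}

```text
time_s: 24.87
ee_pos: [528.2, -327.4, 309.1]
ee_rot: [[0.971, 0.239, 0.0], [0.239, -0.971, -0.001], [-0.0, 0.001, -1.0]]
force: [-1.1, 0.3, -2.7]
finger_gap: 53.3
```

Emit:
{"name": "send_rows", "arguments": {
  "targets": [
    [0, 0, -1.5, 0],
    [0, 0, -3, 0],
    [0, 0, -2.5, 0],
    [0, 0, -1.5, 0],
    [0, 0, 0, 0]
  ]
}}

```text
time_s: 25.28
ee_pos: [527.4, -324.2, 220.2]
ee_rot: [[0.971, 0.24, -0.006], [0.24, -0.971, 0.005], [-0.005, -0.006, -1.0]]
force: [-0.8, 1.0, -1.6]
finger_gap: 52.9
```

```bash

python3 - <<'E'
from feet import *
s,im=snap("w16")
im=manip.get_image("top");cv2.imwrite("pics/t16.png",im)
im=manip.get_image("scene");cv2.imwrite("pics/s16.png",cv2.resize(im[200:340,80:260],None,fx=4,fy=4))
E
```

```text
25.2833 [ 527.37 -324.16  220.21] [ 0.97  0.24 -0.  ] [-0.76  1.03 -1.59]
```

View pics/w16.png

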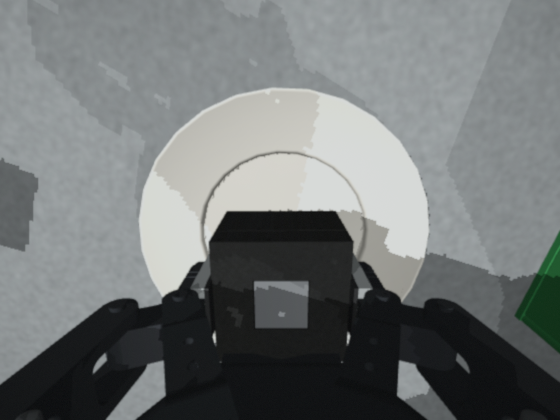

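View pics/s16.png

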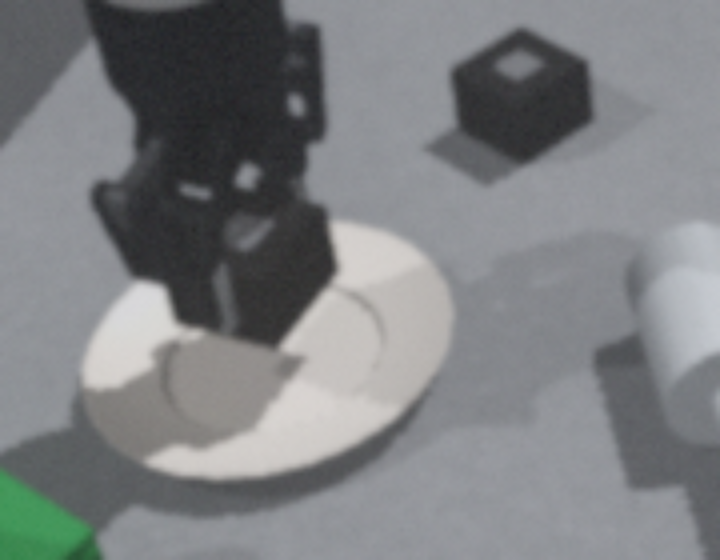

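```bash

python3 - <<'E'
from feet import *
st=L("w16")
p=[(139,220),(429,220),(282,88),(180,125),(385,122)]
P=np.array([ray("wrist",*q,18,st)[:2] for q in p])
r=least_squares(lambda x:np.hypot(*(P-x[:2]).T)-x[2],[528,-325,85]);print(r.x,r.fun)
p=[(203,215),(366,215),(284,152)]
P=np.array([ray("wrist",*q,5,st)[:2] for q in p])
r=least_squares(lambda x:np.hypot(*(P-x[:2]).T)-x[2],[528,-325,50]);print(r.x,r.fun)
print(manip.sense()["ee_pos"])
E
```

```text
[ 528.45 -324.68   84.54] [-0.17 -0.21 -1.06  0.68  0.76]
[ 526.26 -325.77   52.03] [ 0.  0. -0.]
[ 528.7  -325.69  225.22]
```

Emit:
{"name": "send_rows", "arguments": {
  "targets": [
    [0, 0, -1.2, 0],
    [0, 0, -1.2, 0],
    [0, 0, -0.8, 0],
    [0, 0, -0.3, 0],
    [0, 0, 0, 0]
  ]
}}

```text
time_s: 25.85
ee_pos: [527.7, -325.9, 187.8]
ee_rot: [[0.971, 0.239, -0.002], [0.239, -0.971, 0.001], [-0.002, -0.002, -1.0]]
force: [-0.1, -0.4, -1.4]
finger_gap: 53.1
```

Emit:
{"name": "send_rows", "arguments": {
  "targets": [
    [0, 0, -0.1, 0],
    [0, 0, -0.1, 0],
    [0, 0, 0, 0],
    [0, 0, 0, 0],
    [0, 0, 0, 0]
  ]
}}

```text
time_s: 26.27
ee_pos: [528.1, -326.2, 187.5]
ee_rot: [[0.971, 0.239, 0.0], [0.239, -0.971, -0.0], [0.0, 0.001, -1.0]]
force: [-0.2, 0.3, -1.2]
finger_gap: 53.2
```

Emit:
{"name": "send_rows", "arguments": {
  "targets": [
    [0, 0, -0.1, 0],
    [0, 0, -0.1, 0],
    [0, 0, 0, 0],
    [0, 0, 0, 0],
    [0, 0, 0, 0]
  ]
}}

```text
time_s: 26.68
ee_pos: [528.1, -326.1, 185.2]
ee_rot: [[0.971, 0.239, 0.0], [0.239, -0.971, -0.0], [0.0, 0.0, -1.0]]
force: [-0.3, 0.0, -1.4]
finger_gap: 53.1
```

Emit:
{"name": "send_rows", "arguments": {
  "targets": [
    [0, 0, -0.1, 0],
    [0, 0, 0, 0],
    [0, 0, 0, 0],
    [0, 0, 0, 0],
    [0, 0, 0, 0]
  ]
}}

```text
time_s: 27.1
ee_pos: [528.1, -326.2, 184.5]
ee_rot: [[0.971, 0.239, 0.0], [0.239, -0.971, -0.0], [0.0, 0.0, -1.0]]
force: [0.1, -0.1, 3.3]
finger_gap: 53.2
```

Emit:
{"name": "send_rows", "arguments": {
  "targets": [
    [0, 0, 0, 0],
    [0, 0, 0, 0],
    [0, 0, 0, 0],
    [0, 0, 0, 0],
    [0, 0, 0, 0]
  ],
  "gripper": 1
}}

```text
time_s: 27.52
ee_pos: [528.0, -326.1, 184.1]
ee_rot: [[0.971, 0.239, -0.0], [0.239, -0.971, -0.0], [-0.0, 0.0, -1.0]]
force: [0.4, -0.2, 0.9]
finger_gap: 85.5
```

Emit:
{"name": "send_rows", "arguments": {
  "targets": [
    [0, 0, 0, 0],
    [0, 0, 1, 0],
    [0, 0, 2, 0],
    [0, 0, 3, 0],
    [0, 0, 4, 0]
  ]
}}

```text
time_s: 27.93
ee_pos: [527.4, -325.6, 283.5]
ee_rot: [[0.971, 0.239, -0.004], [0.239, -0.971, 0.003], [-0.003, -0.004, -1.0]]
force: [0.9, -0.9, 0.0]
finger_gap: 85.5
```

Emit:
{"name": "send_rows", "arguments": {
  "targets": [
    [-2, 2, 3, 0],
    [-3, 2, 2, 0],
    [-2, 0, 0, 0],
    [0, 0, 0, 0],
    [0, 0, 0, 0]
  ]
}}

```text
time_s: 28.35
ee_pos: [457.6, -286.1, 335.6]
ee_rot: [[0.971, 0.238, 0.002], [0.238, -0.971, -0.001], [0.001, 0.002, -1.0]]
force: [-0.1, -0.4, 1.2]
finger_gap: 85.1
```

```bash

python3 - <<'E'
from feet import *
s,im=snap("w17")
c,a,m=refine(im,*proj("wrist",[528,-325,45.5],s)) ;print(c,a,ray("wrist",*c,45.5,s))
im=manip.get_image("top");cv2.imwrite("pics/t17.png",im)
im=manip.get_image("scene");cv2.imwrite("pics/s17.png",im)
E
```

```text
28.35 [ 457.58 -286.07  335.63] [0.97 0.24 0.  ] [-0.13 -0.42  1.21]
[349.26 133.18] 733 [ 528.28 -326.41   45.5 ]
```

View pics/w17.png

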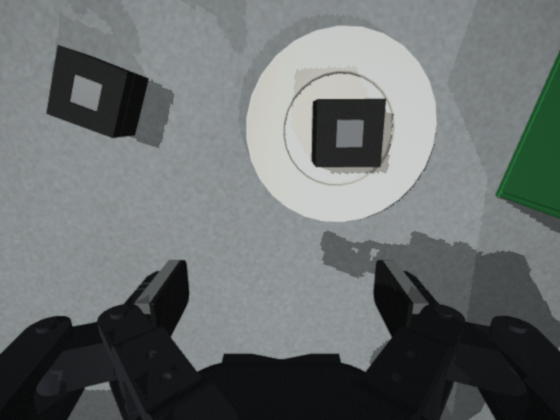

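View pics/s17.png

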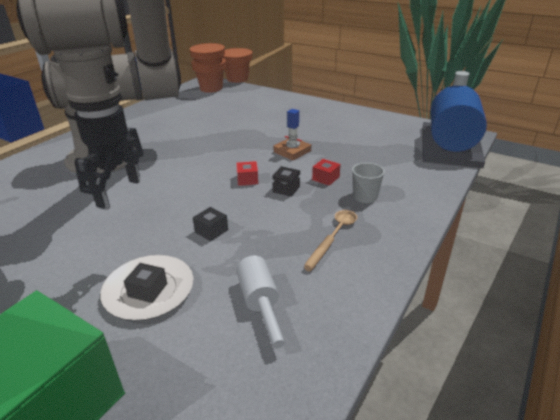

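View pics/t17.png

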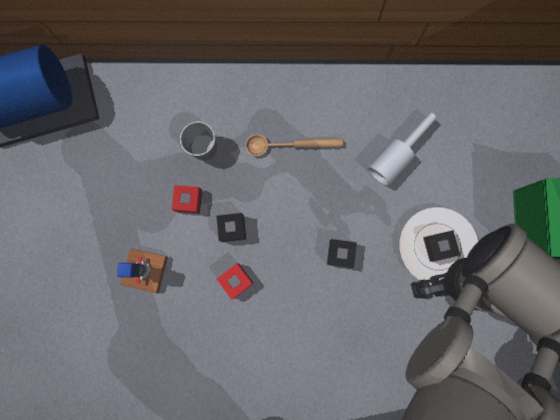

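```bash

python3 - <<'E'
from feet import *
print(ray("wrist",342,124,18,L("w17")))
s=manip.sense();print(s["time_s"],np.abs(s["qvel"]).max())
print(manip.finish_job())
E
```

```text
[ 534.48 -323.81   18.  ]
28.5 0.012970084713313604
the job is handed in; nothing more can be done
None
```

I found the soft foot, put the tester back in its stand and set the soft foot in the saucer. I handed the job in at 28.5 s. The hand-in reports no verdict.

- **Finding the soft foot:** I pressed two of the three.
  - The foot nearest the stand is sound: the pin was pushed back about 8 mm, with about 6 N as the base met the rubber.
  - The middle foot is the perished one: the pin was pushed back about 4 mm, with about 2.5–3 N. I then held the tester flat on it at up to about 9 N, within about 1.5 mm of its centre.
  - I did not press the third foot, because the first two readings matched the values given for sound and perished.
- **Tester:** it is back upright and let go, with its pin in the hole and its base at the same height as at the start.
- **Soft foot:** it stands upright, about 2 mm from the saucer's centre as measured before placing. A rougher reading of the rim afterwards put it about 7 mm off. Both are within the 25 mm allowed.
- **Everything else:** in the last pictures the sound feet, red look-alikes, cup, spoon and scoop look unmoved, and the arm is clear of everything. I judged these by eye and did not measure them again.

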